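# Catch the draught cover of the carat balance, ease it shut, tare

## Task

An enamel dish stands on the pan of the carat balance and is to be tared. With a fingertip, tip the raised draught cover forward off its stop and let go, catch it on the back of a finger as it falls by its own weight, while it is still well open, and ease it fully shut without a bump; only then press the oblong tare key right down with a fingertip and let it come back up. Do not grip or lift anything, do not press the two small round keys, and leave the dish and the things lying about where they are.

Things in the scene. Friction and masses are not known exactly. Their poses are not given: they have to be found in the camera images.
- balance: white bench balance 215 x 170 mm, rigid, fixed. Origin under its middle; x points to its rear (away from the robot, turned up to 0.25 rad), y left, z up. Rear: clear draught shield, four walls 4 mm thick on x -23..81, y -60..60 mm, rims at z 105.5 mm, housing below up to z 43. Front: control panel x -123..-31 mm, sloping (0.16 rad) from z 27 at the front to z 42; free above
- cover_hinge (a point): middle of the hinge line of the cover, at [85, 0, 108.5] mm in the balance's frame; the hinge runs along the balance's y axis
- cover (a joint): angle of the cover (clear pane, dark frame, 5 mm thick, 126 mm wide, about 0.12 kg): 0 shut, 1.57 upright, 1.75 its stop, leaning away from the robot. Starts at 1.62 to 1.74. Hinge friction holds it near upright; forward of about 1.4 it falls by itself, oil-damped: about 1.5 to 2.5 s from 1.3 to 0.6. Left alone it lands at 0.6 to 1 rad/s: a bump
- cover_edge (a point): middle of the cover's free edge, half-way through its thickness, 139.5 mm from the hinge line: the front of a finger tab 70 mm wide and 5 mm thick. Shut, the tab overhangs the front wall of the shield by 31 mm, about 70 mm above the control panel, so a finger can bear it from below until it is shut
- tare_key (a joint): travel of the tare key, 0 up, 0.003 m fully down; spring, about 1 N to start and 4 N fully down; it comes up by itself
- tare_top (a point): middle of the top face of the tare key, the oblong white key 18 x 44 mm (longer across) on the right of the control panel, 5 mm proud; it is pressed square to the panel, that is almost straight down. It lies 45 mm further to the front than the edge of the shut cover's tab
- small_key_1 (a joint): travel of the inner small round key, 16 mm across, 72 mm to the left of the tare key's middle; not to be pressed
- small_key_2 (a joint): travel of the outer small round key, 30 mm further left; not to be pressed
- enamel_dish: white dish, 75 mm across, 15 mm high, loose on the balance's pan inside the shield; origin under its middle
- flux_tin: black tin, 41 mm across, 24 mm high, loose on the bench to the left of the balance; origin under its middle
- tweezers: steel tweezers, 150 mm long, 9 mm high, loose on the bench in front of the balance, crosswise; origin under the middle
- marker: felt marker, 135 mm long, 12 mm high, loose on the bench to the right of the balance; origin under the middle

How it is judged:
By the outcome, as a careful person would: the job done as asked, in the order asked, and still so for the second after the job is handed in, with the robot touching nothing.
It also fails if it takes over 51 s, if anything falls off the work surface, if the arm or the gripper's body presses on something with over 40 N, if the wrist force passes 120 N, or if a joint passes its speed limit or range.

## Robot

A 7-joint arm with a two-finger parallel gripper is mounted at the origin on a cart in front of the work surface, level with it; the furniture and walls round the work are solid. World frame = base frame: x ahead of the robot, y to its left, z up, the work surface at z = 0. Lengths are in m, angles in rad, forces in N, time in s.
With the tool pointing down it reaches from about 0.425 to 0.875 m from the base axis. Payload 8.4 kg.
Tool frame: the origin (TCP) lies at the very end of the fingers, on their centre line; the grasp point (between the pads) lies 19 mm behind it (arm.grip_depth is the distance from the TCP to the grasp point, in m); z points along the fingers, x is the direction in which the jaws open and shut, and the axes are right-handed (so a half turn about z gives the same grasp; the last joint's range is limited). The gripper opens to 85 mm and grips with 20 to 120 N. Pads are 22 mm wide; open, the fingers measure 114 mm over their backs; the gripper's body (76 mm by 85 mm) begins 54 mm behind the grasp point. The pads swing forward as they close: fully open they stand 13 mm farther back than shut.
Start: joints at [-1.412, 0.333, 0.04, 1.465, -0.013, 1.343, -0.059], TCP at [0.166, 0.628, 0.231] pointing down, gripper open.
Joint ranges: [-2.58, 2.58], [-0.38, 2.09], [-1.3, 1.39], [0.25, 2.4], [-1.5, 4.64], [0.08, 2.09], [-2.65, 2.65]. Speed limits (rad/s): [2.22, 2.22, 2.79, 2.79, 3.14, 3.14, 3.14].

## Interface

Orientations are given as a 3x3 rotation matrix whose columns are the frame's x, y, z axes.
In Python, from workcell import arm gives the robot as it stands. The module is installed in compiled form; this text tells all that it offers.
- The arm moves only by the tool move_arm, never from a script. Its argument "targets" is a list that holds one entry, the list of rows, each a list of 7 numbers: the shift along the tool's x, y, z in cm, then the turn, a rotation vector about the tool's x, y, z in degrees, then the opening, from -1 (shut) to 1 (fully open), so that 0 is half open. A call has 1 to 12 rows; each row shifts and turns the commanded pose from where the row before left it, along the tool's axes as they then stand; what a row does not reach is not made up. A row lasts 1/10 s, in which the tool goes at most 50 mm and 8.59 degrees, less where a joint would pass 70% of its speed; a pose out of reach is approached as far as the arm can. A call with a gripper value outside its range is refused whole. The fingers move at their own pace and stop on an object; "grip_force" is the grip in N (left out, the last holds). Time passes only in rows, so rows that do not move let the fingers close. It gives the time, the measured TCP pose, the force and the opening at its end, in the units of the state.
- arm.get_state(): the state, without advancing time (a new reading comes with each control period).
- arm.camera(name): name is "scene" or "top"; returns the picture (420x560x3 uint8, red, green, blue); there is no depth.
- arm.camera_model(name): a dict with "mtx" (3x3 intrinsics, pixels), "cam_to_world" (4x4, takes a point from camera to world coordinates). Camera axes: x right, y up, looking along -z (the intrinsics and any distortion apply to the point x, -y, -z); pixel columns grow to the right and rows downward; lengths in m; the calibration is good to about 2 mm. A picture is of the moment at which its call begins. camera_model takes no time and is no camera call.
- arm.close_job(): hands the job in, once; it reports no verdict.
The state is a dict: "time_s": time; "joints": joint angles; "qd": joint speeds; "joint_torque": joint torques, N m; "ee_pos": TCP position; "eef_rot": TCP orientation; "ft_force": force on the tool from outside, world axes, zero at the start; "torque": the same for the moment, N m; "opening": finger opening in m.
Only numpy, scipy, OpenCV 4.12 (cv2) and the standard library are available. Lean on these libraries where they do the work, as an engineer would, in place of code of your own. Each camera call takes 0.05 s, during which the arm holds its last target.

## Working session

There is one attempt and no reset: what is moved stays moved. The work goes in short steps, Python scripts to look and compute and a tool call to move; the robot and the scene stay as the last step left them, time stands still between calls to the robot, and variables do not carry over. Pictures are saved under pics/ and viewed, and the job is handed in when it is done.

Besides the shell and the picture viewer there is one more tool, called after "Request:" as name(argument=value, ...) on one line, values as JSON. move_arm: Moves the arm, as the interface text tells. Its arguments: {"type":"object","properties":{"targets":{"type":"array","items":{"type":"array","items":{"type":"array","items":{"type":"number"}}}},"grip_force":{"type":"number"}},"required":["targets"]}

```bash
mkdir -p pics; python3 - <<'E'
from workcell import arm
import cv2,numpy as np
for n in("scene","top"):
    cv2.imwrite(f"pics/{n}0.png",arm.camera(n)[:,:,::-1])
    m=arm.camera_model(n);print(n,m["mtx"],np.round(m["cam_to_world"],3),m.keys())
s=arm.get_state()
for k in s:print(k,np.round(s[k],3))
E
```

```text
scene [[429.14071358   0.         276.35241053]
 [  0.         429.14071358 210.82450186]
 [  0.           0.           1.        ]] [[ 0.797  0.273 -0.539  0.077]
 [-0.604  0.357 -0.712 -0.451]
 [-0.002  0.893  0.45   0.485]
 [ 0.     0.     0.     1.   ]] dict_keys(['mtx', 'cam_to_world'])
top [[513.66489546   0.         284.18102155]
 [  0.         513.66489546 201.33852696]
 [  0.           0.           1.        ]] [[-0.004  0.985 -0.172  0.347]
 [-1.    -0.009 -0.024  0.13 ]
 [-0.025  0.171  0.985  1.026]
 [ 0.     0.     0.     1.   ]] dict_keys(['mtx', 'cam_to_world'])
time_s 0.1
joints [-1.412  0.334  0.04   1.466 -0.013  1.343 -0.058]
qd [-0.002 -0.002 -0.001 -0.     0.001 -0.    -0.   ]
joint_torque [ 5.0000e-03 -6.6002e+01  1.3710e+00 -4.0647e+01  1.7000e-02  9.0000e-03
 -0.0000e+00]
ee_pos [0.166 0.628 0.23 ]
eef_rot [[ 0.255  0.967 -0.   ]
 [ 0.967 -0.255 -0.001]
 [-0.001  0.    -1.   ]]
ft_force [-0.679 -0.03  -0.475]
torque [0.025 0.035 0.028]
opening 0.086
```

```bash
ls -la; sleep 0
```

```text
total 12
drwxr-xr-x  3 agent agent 4096 Dec  7 03:14 .
drwxr-xr-x 23 root  root  4096 Dec  7 03:14 ..
drwxr-xr-x  2 agent agent 4096 Dec  7 03:15 pics
```

View pics/scene0.png

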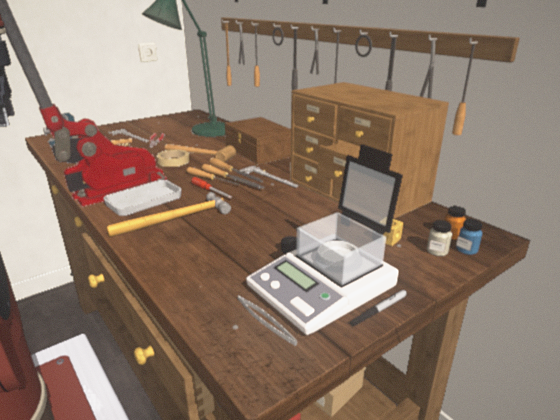

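View pics/top0.png

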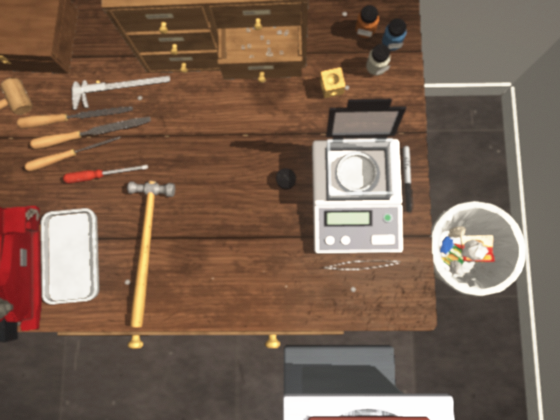

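The scene view shows the balance at about (325,270) px with its cover raised. In the top view it is at about (358,195) px, with the tare key at (383,240). I'll enlarge both to measure.

```bash
python3 - <<'E'
import cv2
a=cv2.imread("pics/top0.png")[85:285,260:440]; cv2.imwrite("pics/topz.png",cv2.resize(a,None,fx=3,fy=3,interpolation=cv2.INTER_CUBIC))
a=cv2.imread("pics/scene0.png")[135:350,230:420]; cv2.imwrite("pics/scz.png",cv2.resize(a,None,fx=2.75,fy=2.75,interpolation=cv2.INTER_CUBIC))
E
```

```text
(no output)
```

View pics/topz.png

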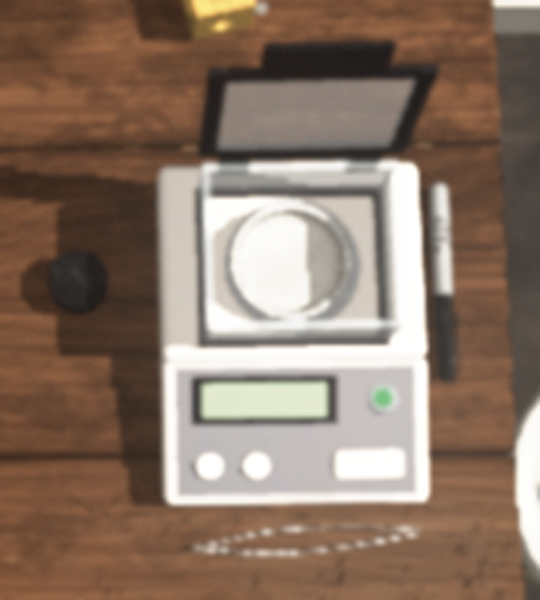

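View pics/scz.png

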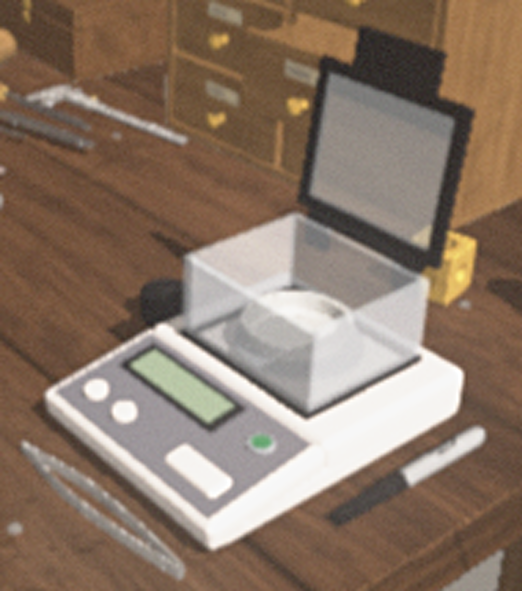

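```bash
cat > h.py <<'E'
import cv2,numpy as np
from workcell import arm
M={n:arm.camera_model(n) for n in("scene","top")}
def proj(n,P):
    m=M[n];T=np.linalg.inv(m["cam_to_world"]);p=np.atleast_2d(P)@T[:3,:3].T+T[:3,3]
    q=np.c_[p[:,0],-p[:,1],-p[:,2]]@m["mtx"].T;return q[:,:2]/q[:,2:]
def ray(n,uv):
    m=M[n];d=np.linalg.inv(m["mtx"])@[uv[0],uv[1],1];T=m["cam_to_world"]
    return T[:3,3],T[:3,:3]@[d[0],-d[1],-d[2]]
def cast(n,uv,z):
    o,d=ray(n,uv);return o+d*(z-o[2])/d[2]
def tri(a,b):
    o1,d1=ray("scene",a);o2,d2=ray("top",b)
    s=np.linalg.lstsq(np.c_[d1,-d2],o2-o1,rcond=None)[0];p,q=o1+s[0]*d1,o2+s[1]*d2
    return (p+q)/2,np.linalg.norm(p-q)
E
python3 - <<'E'
from h import *
# white-ish blobs in keys regions
for n,box in(("top",(318,225,400,248)),("scene",(255,265,320,320))):
    im=cv2.imread(f"pics/{n}0.png");x0,y0,x1,y1=box;c=im[y0:y1,x0:x1]
    m=(c.min(2)>205).astype(np.uint8)
    k,l,st,ce=cv2.connectedComponentsWithStats(m)
    for i in range(1,k):
        if st[i,4]>20:print(n,ce[i]+[x0,y0],st[i])
E
```

```text
top [318.28125 237.96875] [ 0  0  2 23 32]
top [398.5 236. ] [80  0  2 23 46]
top [383.31349206 239.03968254] [ 54   9  24  11 252]
top [329.90140845 239.90140845] [ 8 11  9  9 71]
top [345.43055556 239.70833333] [23 10 10 10 72]
scene [310.76923077 270.56730769] [ 44   0  21  15 104]
scene [264.75 276.  ] [ 6  8  8  7 48]
scene [274.92727273 284.03636364] [16 16  9  8 55]
scene [276.65088757 302.04733728] [  0  18  45  37 169]
scene [302.16438356 305.82648402] [ 36  32  23  19 219]
scene [316.48275862 317.34482759] [57 49  8  6 29]
```

```bash
python3 - <<'E'
from h import *
from scipy.optimize import least_squares
K={'t':((302.16,305.83),(383.31,239.04)),'1':((274.93,284.04),(345.43,239.71)),'2':((264.75,276),(329.9,239.9))}
for k,(a,b) in K.items(): print(k,tri(a,b),cast("top",b,.0358 if k=='t' else .033),cast("scene",a,.0358 if k=='t' else .033))
zt=lambda u,v:((u-1)/3+260,(v-1)/3+85); zs=lambda u,v:((u-1)/2.75+230,(v-1)/2.75+135)
# local pts (mm), angle-independent
O=[]
def add(n,uv,f,w=1,name=''):O.append((n,uv,f,w,name))
kz=35.8
for k,dy in(('t',0),('1',72),('2',102)):
    add("scene",K[k][0],lambda p,dy=dy:(-99.5,p[3]+dy,kz),1,k);add("top",K[k][1],lambda p,dy=dy:(-99.5,p[3]+dy,kz),1,k)
add("scene",zs(185,257),lambda p:(-23,60,105.5),1,'FL rim');add("scene",zs(297,213),lambda p:(81,60,105.5),1,'RL rim')
add("scene",zs(427,277),lambda p:(81,-60,105.5),.5,'RR rim')
add("scene",zs(313,318),lambda p:(-23,-60,105.5),.5,'FR rim')
c=lambda p,r,y:(85-r*np.cos(np.pi-p[4])*-1*-1 if 0 else 85-r*np.cos(p[4]),y,108.5+r*np.sin(p[4]))
add("scene",zs(362,28),lambda p:c(p,139.5,35),1,'tabL');add("scene",zs(447,54),lambda p:c(p,139.5,-35),1,'tabR')
add("top",zt(265,44),lambda p:c(p,139.5,35),1,'tabL');add("top",zt(393,42),lambda p:c(p,139.5,-35),1,'tabR')
def W(p,l):
    l=np.array(l)/1000;C,S=np.cos(p[2]),np.sin(p[2]);return np.array([p[0]/1e3+C*l[0]-S*l[1],p[1]/1e3+S*l[0]+C*l[1],l[2]])
def res(p,):return np.concatenate([(proj(n,W(p,f(p)))[0]-uv)*w for n,uv,f,w,_ in O])
r=least_squares(res,[500,0,0,-50,1.7],loss='soft_l1',x_scale=[10,10,.05,5,.05])
print(np.round(r.x,3));R=res(r.x).reshape(-1,2)
for o,e in zip(O,R):print(o[0],o[4],np.round(e,1))
p=r.x
for nm,l in(('hinge',(85,0,108.5)),('tare',(-99.5,p[3],35.8)),('edge',c(p,139.5,0)),('edgeshut',(-54.5,0,108.5)),('top',(-15,0,105))):print(nm,W(p,l).round(4))
E
```

```text
t (array([ 0.44414268, -0.0358499 ,  0.03420105]), np.float64(0.0007923660620384576)) [ 0.44431879 -0.03580707  0.0358    ] [ 0.44246143 -0.03717289  0.0358    ]
1 (array([0.44339281, 0.03690389, 0.03514152]), np.float64(0.0004385569189268968)) [0.44378995 0.03658633 0.033     ] [0.44492509 0.03931015 0.033     ]
2 (array([0.4431594 , 0.0668143 , 0.03535013]), np.float64(0.00054376833219445)) [0.44362363 0.06652447 0.033     ] [0.44481165 0.06962374 0.033     ]
[ 5.42899e+02  1.28510e+01  4.00000e-03 -4.80660e+01  1.70400e+00]
scene t [-0.1 -0.8]
top t [-0.1  0.4]
scene 1 [ 0.3 -0.2]
top 1 [0.2 0.1]
scene 2 [ 0.3 -0.1]
top 2 [0.2 0.1]
scene FL rim [-0.4 -0.3]
scene RL rim [-0.2  0. ]
scene RR rim [0.5 0.6]
scene FR rim [0.2 3. ]
scene tabL [-0.1 -1.4]
scene tabR [ 0.2 -0.7]
top tabL [-0.7  0.1]
top tabR [0.9 0. ]
hinge [0.6279 0.0132 0.1085]
tare [ 0.4436 -0.0356  0.0358]
edge [0.6464 0.0132 0.2468]
edgeshut [0.4884 0.0126 0.1085]
top [0.5279 0.0128 0.105 ]
```

```bash
cat >> h.py <<'E'
from scipy.spatial.transform import Rotation as Ro
def plan(tp,phi,n,yaw=0.0,s=None):
    """tool-axis shift per row to go to world tp [m] (orientation constant) and total turn to (phi tilt,yaw)"""
    s=s or arm.get_state();R=np.array(s["eef_rot"]);d=R.T@(np.array(tp)-s["ee_pos"])*100
    z=Ro.from_euler('z',yaw);T=(z*Ro.from_euler('y',-phi)).as_matrix()@np.array([[1,0,0],[0,-1,0],[0,0,-1.]])
    w=Ro.from_matrix(R.T@T).as_rotvec(degrees=True)
    print("pos",np.round(s["ee_pos"],4),"tot cm",d.round(2),"per row",(d/n).round(2),"turn deg",w.round(1));return d,w
def st():
    s=arm.get_state();print("t",s["time_s"],"pos",np.round(s["ee_pos"],4),"z",np.round(s["eef_rot"],3)[:,2],"x",np.round(s["eef_rot"],3)[:,0],"q",np.round(s["joints"],2),"F",np.round(s["ft_force"],2),"op",round(float(s["opening"]),4))
E
python3 -c "
from h import *
plan((.47,.013,.33),np.radians(45),18);print(Ro.from_euler('y',-.785).as_matrix()@np.array([[1,0,0],[0,-1,0],[0,0,-1.]]))
for uv in((262,72),(305,68)):print(cast('top',uv,.1),cast('top',uv,.0))"
```

```text
pos [0.1656 0.6281 0.2305] tot cm [-51.73  45.12  -9.87] per row [-2.87  2.51 -0.55] turn deg [-29.4  38.3  71.1]
[[ 0.70738827  0.          0.70682518]
 [ 0.         -1.          0.        ]
 [ 0.70682518  0.         -0.70738827]]
[0.76021328 0.19436692 0.1       ] [0.80483913 0.20129341 0.        ]
[0.76706423 0.11196984 0.1       ] [0.81243024 0.10999438 0.        ]
```

Request:
move_arm(targets=[[[-2.5, 2.2, -0.8, 0, 0, 0, -1], [-2.9, 2.5, -0.8, 0, 0, 0, -1], [-2.9, 2.5, -0.8, 0, 0, 0, -1], [-2.9, 2.5, -0.8, 0, 0, 0, -1], [-2.9, 2.5, -0.8, 0, 0, 0, -1], [-2.9, 2.5, -0.8, 0, 0, 0, -1], [-2.9, 2.5, -0.8, 0, 0, 0, -1], [-2.9, 2.5, -0.8, 0, 0, 0, -1], [-2.9, 2.5, -0.8, 0, 0, 0, -1], [-2.9, 2.5, -0.8, 0, 0, 0, -1], [-2.9, 2.5, -0.8, 0, 0, 0, -1], [-2.9, 2.5, -0.8, 0, 0, 0, -1]]], grip_force=20)

```text
time_s: 1.3
ee_pos: [0.3655, 0.2184, 0.3275]
eef_rot: [[0.255, 0.967, -0.0], [0.967, -0.255, 0.0], [-0.0, -0.0, -1.0]]
ft_force: [0.3, 0.2, 0.3]
opening: 0.0001
```

```bash
python3 -c "
from h import *
st();plan((.47,.013,.33),0,6)"
```

```text
t 1.3 pos [0.3655 0.2184 0.3275] z [-0.  0. -1.] x [ 0.255  0.967 -0.   ] q [-1.05 -0.2   0.35  1.82  0.07  1.51  0.6 ] F [0.31 0.19 0.32] op 0.0001
pos [0.3655 0.2184 0.3275] tot cm [-17.2   15.34  -0.26] per row [-2.87  2.56 -0.04] turn deg [-0.   0.  75.2]
```

Request:
move_arm(targets=[[[-2.8, 2.8, 0, 0, 0, 0, -1], [-2.8, 2.8, 0, 0, 0, 0, -1], [-2.8, 2.8, 0, 0, 0, 0, -1], [-2.8, 2.8, 0, 0, 0, 0, -1], [-2.8, 2.8, 0, 0, 0, 0, -1], [-2.8, 2.8, 0, 0, 0, 0, -1]]])

```text
time_s: 1.9
ee_pos: [0.4852, 0.0132, 0.3273]
eef_rot: [[0.255, 0.967, 0.0], [0.967, -0.255, 0.0], [0.0, 0.0, -1.0]]
ft_force: [0.9, 0.9, -0.6]
opening: 0.0
```

Request:
move_arm(targets=[[[0, 0, 0, 0, 0, 7.5, -1], [0, 0, 0, 0, 0, 7.5, -1], [0, 0, 0, 0, 0, 7.5, -1], [0, 0, 0, 0, 0, 7.5, -1], [0, 0, 0, 0, 0, 7.5, -1], [0, 0, 0, 0, 0, 7.5, -1], [0, 0, 0, 0, 0, 7.5, -1], [0, 0, 0, 0, 0, 7.5, -1], [0, 0, 0, 0, 0, 7.5, -1], [0, 0, 0, 0, 0, 7.5, -1]]])

```text
time_s: 2.9
ee_pos: [0.4846, 0.0148, 0.3271]
eef_rot: [[1.0, -0.002, -0.001], [-0.002, -1.0, -0.0], [-0.001, 0.0, -1.0]]
ft_force: [-0.2, 0.2, -0.7]
opening: 0.0
```

```bash
python3 -c "
from h import *
st();plan((.5,.013,.33),.785,6)"
```

```text
t 2.9 pos [0.4846 0.0148 0.3271] z [-0.001 -0.    -1.   ] x [ 1.    -0.002 -0.001] q [-0.8  -0.09  0.64  1.72  0.05  1.49 -0.17] F [-0.18  0.2  -0.65] op 0.0
pos [0.4846 0.0148 0.3271] tot cm [ 1.54  0.18 -0.3 ] per row [ 0.26  0.03 -0.05] turn deg [ 0.  45.  -0.1]
```

Now I'll tilt by 45° (turn about tool y), then check that the low catching and shutting pose is reachable before I touch the cover.

Request:
move_arm(targets=[[[0, 0, 0, 0, 7.5, 0, -1], [0, 0, 0, 0, 7.5, 0, -1], [0, 0, 0, 0, 7.5, 0, -1], [0, 0, 0, 0, 7.5, 0, -1], [0, 0, 0, 0, 7.5, 0, -1], [0, 0, 0, 0, 7.5, 0, -1]]])

```text
time_s: 3.5
ee_pos: [0.4862, 0.0202, 0.335]
eef_rot: [[0.9, 0.019, 0.435], [0.005, -0.999, 0.031], [0.435, -0.026, -0.9]]
ft_force: [0.3, -0.5, 0.2]
opening: -0.0
```

```bash
python3 -c "
from h import *
st();plan((.4905,.013,.083),.785,8);plan((.68,.013,.30),.785,8)
cv2.imwrite('pics/s1.png',arm.camera('scene')[:,:,::-1])"
```

```text
t 3.5 pos [0.4862 0.0202 0.335 ] z [ 0.435  0.031 -0.9  ] x [0.9   0.005 0.435] q [-0.18 -0.37  0.01  2.02  0.05  1.04 -0.17] F [ 0.25 -0.49  0.23] op -0.0
pos [0.4862 0.0202 0.335 ] tot cm [-10.59   1.38  22.84] per row [-1.32  0.17  2.86] turn deg [-1.8 19.2  0. ]
pos [0.4862 0.0202 0.335 ] tot cm [15.92  1.17 11.56] per row [1.99 0.15 1.44] turn deg [-1.8 19.2  0. ]
```

View pics/s1.png

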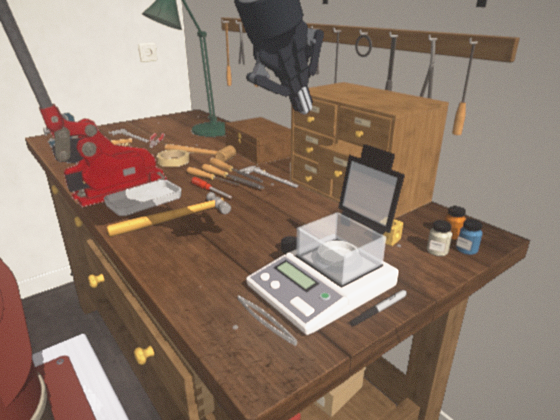

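```bash
cat >> h.py <<'E'
def TR(psi,tau):
    a,t=np.radians([psi,tau]);z=[np.cos(t)*np.cos(a),np.cos(t)*np.sin(a),-np.sin(t)];x=[np.sin(t)*np.cos(a),np.sin(t)*np.sin(a),np.cos(t)]
    return np.c_[x,np.cross(z,x),z]
def go(tp,T=None,n=1):
    s=arm.get_state();R=np.array(s["eef_rot"]);d=R.T@(np.array(tp)-s["ee_pos"])*100
    w=Ro.from_matrix(R.T@T).as_rotvec(degrees=True) if T is not None else np.zeros(3)
    print("tot cm",d.round(2),"per row",(d/n).round(2),"turn",w.round(1),"per row",(w/n).round(2))
E
python3 -c "
from h import *
go((.5,.013,.34),TR(-60,35),10)"
```

```text
tot cm [1.48 0.52 0.1 ] per row [0.15 0.05 0.01] turn [-40.9  27.1  45.9] per row [-4.09  2.71  4.59]
```

Request:
move_arm(targets=[[[0.1, 0, 0, -4.1, 2.7, 4.6, -1], [0.1, 0, 0, -4.1, 2.7, 4.6, -1], [0.1, 0, 0, -4.1, 2.7, 4.6, -1], [0.1, 0, 0, -4.1, 2.7, 4.6, -1], [0.1, 0, 0, -4.1, 2.7, 4.6, -1], [0.1, 0, 0, -4.1, 2.7, 4.6, -1], [0.1, 0, 0, -4.1, 2.7, 4.6, -1], [0.1, 0, 0, -4.1, 2.7, 4.6, -1], [0.1, 0, 0, -4.1, 2.7, 4.6, -1], [0.1, 0, 0, -4.1, 2.7, 4.6, -1]]])

```text
time_s: 4.55
ee_pos: [0.4994, 0.0187, 0.3417]
eef_rot: [[0.304, -0.858, 0.414], [-0.494, -0.514, -0.701], [0.814, 0.009, -0.58]]
ft_force: [-0.1, -0.5, -1.1]
opening: 0.0
```

```bash
python3 -c "
from h import *
st();go((.5,.013,.34),TR(-60,35),1)
cv2.imwrite('pics/s2.png',arm.camera('scene')[:,:,::-1])"
```

```text
t 4.55 pos [0.4994 0.0187 0.3417] z [ 0.414 -0.701 -0.58 ] x [ 0.304 -0.494  0.814] q [ 0.12 -0.03 -0.85  1.96  0.9   1.5  -1.97] F [-0.11 -0.55 -1.07] op 0.0
tot cm [0.16 0.24 0.52] per row [0.16 0.24 0.52] turn [-0.5  0.5  0.9] per row [-0.48  0.48  0.94]
```

View pics/s2.png

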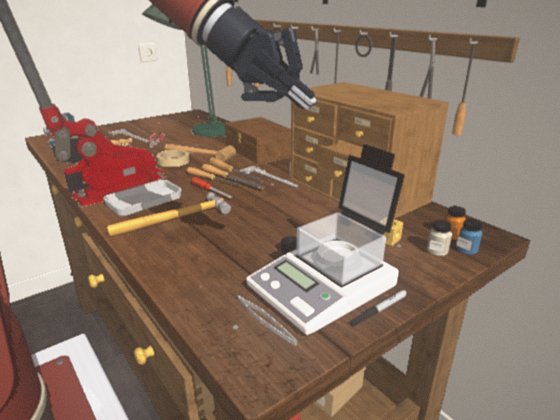

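```bash
cat >> h.py <<'E'
BX,BY=.5429,.01285
HX=BX+.085
def edge(th,r=.1395,y=0): return np.array([HX-r*np.cos(th),BY+y,.1085+r*np.sin(th)])
def ztouch(th,x,y,T,side=-1):
    """TCP z so finger back (+x_t face) just touches cover underside at angle th (tab), TCP at x,y"""
    xs,yt,zt=T.T
    s,w=np.meshgrid(np.linspace(0,.05,101),np.linspace(-.011,.011,45))
    P=(.0145*xs+[x,y,0])-s[...,None]*zt+w[...,None]*yt
    # underside plane: r along cover, thickness -2.5mm
    # for each P x,y: z of underside at r: x=HX-r c -.0025 s ; z=.1085+r s-.0025c
    c,sn=np.cos(th),np.sin(th)
    r=(HX-P[...,0]-.0025*sn)/c;z=.1085+r*sn-.0025*c
    yy=P[...,1]-BY;ok=(r<.1395)&(r>0)&(np.abs(yy)<np.where(r>.1085,.035,.063))
    g=np.where(ok,z-P[...,2],9);i=np.unravel_index(g.argmin(),g.shape);return g[i],P[i]-[0,0,0],s[i],w[i],r[i]
E
python3 -c "
from h import *
for psi,tau in((-50,25),(-60,25)):
  T=TR(psi,tau)
  for th in(1.2,1,.8,.6,.4,.2,0):
    e=edge(th);g,P,s,w,r=ztouch(th,e[0]+.008,.02,T);print(psi,th,'TCP',(e[0]+.008).round(4),round(g,4),'edge z',e[2].round(4),'contact y',(P[1]).round(3),'s',s.round(3),'w',w.round(3),'r',r.round(4))
st();go((.492,.02,.2),TR(-50,25),4)"
```

```text
-50 1.2 TCP 0.5854 0.1661 edge z 0.2385 contact y 0.022 s 0.0 w -0.011 r 0.0769
-50 1 TCP 0.5605 0.1764 edge z 0.2259 contact y 0.022 s 0.0 w -0.011 r 0.0979
-50 0.8 TCP 0.5387 0.1709 edge z 0.2086 contact y 0.022 s 0.0 w -0.011 r 0.1077
-50 0.6 TCP 0.5208 0.1563 edge z 0.1873 contact y 0.048 s 0.036 w -0.011 r 0.1389
-50 0.4 TCP 0.5074 0.1319 edge z 0.1628 contact y 0.048 s 0.036 w -0.011 r 0.1394
-50 0.2 TCP 0.4992 0.1056 edge z 0.1362 contact y 0.047 s 0.036 w -0.011 r 0.1393
-50 0 TCP 0.4964 0.0783 edge z 0.1085 contact y 0.046 s 0.034 w -0.011 r 0.1392
-60 1.2 TCP 0.5854 0.1655 edge z 0.2385 contact y 0.02 s 0.0 w -0.011 r 0.0762
-60 1 TCP 0.5605 0.176 edge z 0.2259 contact y 0.02 s 0.0 w -0.011 r 0.0975
-60 0.8 TCP 0.5387 0.1706 edge z 0.2086 contact y 0.02 s 0.0 w -0.011 r 0.1074
-60 0.6 TCP 0.5208 0.1531 edge z 0.1873 contact y 0.048 s 0.035 w -0.011 r 0.1321
-60 0.4 TCP 0.5074 0.1302 edge z 0.1628 contact y 0.048 s 0.035 w -0.011 r 0.1333
-60 0.2 TCP 0.4992 0.1046 edge z 0.1362 contact y 0.048 s 0.036 w -0.009 r 0.1366
-60 0 TCP 0.4964 0.077 edge z 0.1085 contact y 0.048 s 0.038 w -0.007 r 0.1394
t 4.6 pos [0.5    0.0191 0.3394] z [ 0.41  -0.704 -0.58 ] x [ 0.302 -0.496  0.814] q [ 0.11 -0.02 -0.85  1.96  0.91  1.51 -1.98] F [-1.27  1.97 -1.97] op -0.0003
tot cm [-11.64   0.51   7.7 ] per row [-2.91  0.13  1.93] turn [ 8.4 10.5 -4.3] per row [ 2.1   2.63 -1.07]
```

Request:
move_arm(targets=[[[-2.3, 0.1, 1.5, 1.7, 2.1, -0.9, -1], [-2.3, 0.1, 1.5, 1.7, 2.1, -0.9, -1], [-2.3, 0.1, 1.5, 1.7, 2.1, -0.9, -1], [-2.3, 0.1, 1.5, 1.7, 2.1, -0.9, -1], [-2.3, 0.1, 1.5, 1.7, 2.1, -0.9, -1]]])

```text
time_s: 5.1
ee_pos: [0.497, 0.0123, 0.2031]
eef_rot: [[0.282, -0.756, 0.591], [-0.319, -0.655, -0.685], [0.905, 0.005, -0.426]]
ft_force: [-0.0, -0.9, 0.1]
opening: 0.0001
```

```bash
python3 -c "
from h import *
st();go((.496,.02,.08),TR(-50,25),5)"
```

```text
t 5.1 pos [0.497  0.0123 0.2031] z [ 0.591 -0.685 -0.426] x [ 0.282 -0.319  0.905] q [ 0.01  0.18 -0.9   2.28  1.25  1.46 -2.42] F [-0.03 -0.93  0.11] op 0.0001
tot cm [-11.41  -0.48   4.65] per row [-2.28 -0.1   0.93] turn [-0.7  0.2  0.6] per row [-0.15  0.04  0.13]
```

Request:
move_arm(targets=[[[-2.3, -0.1, 0.9, 0, 0, 0, -1], [-2.3, -0.1, 0.9, 0, 0, 0, -1], [-2.3, -0.1, 0.9, 0, 0, 0, -1], [-2.3, -0.1, 0.9, 0, 0, 0, -1], [-2.3, -0.1, 0.9, 0, 0, 0, -1]]])

```text
time_s: 5.6
ee_pos: [0.4924, 0.0165, 0.1046]
eef_rot: [[0.31, -0.754, 0.58], [-0.299, -0.656, -0.693], [0.903, 0.041, -0.429]]
ft_force: [0.5, 0.2, -0.1]
opening: 0.0
```

```bash
python3 -c "
from h import *
st();go((.496,.02,.08),TR(-50,25),5)
cv2.imwrite('pics/s3.png',arm.camera('scene')[120:360,180:460,::-1].repeat(2,0).repeat(2,1))
cv2.imwrite('pics/t3.png',arm.camera('top')[60:290,220:480,::-1].repeat(2,0).repeat(2,1))"
```

```text
t 5.6 pos [0.4924 0.0165 0.1046] z [ 0.58  -0.693 -0.429] x [ 0.31  -0.299  0.903] q [-0.38  0.38 -0.52  2.31  1.3   1.42 -2.64] F [ 0.48  0.16 -0.09] op 0.0
tot cm [-2.21 -0.6   1.01] per row [-0.44 -0.12  0.2 ] turn [0.1 0.4 2.6] per row [0.01 0.08 0.51]
```

View pics/s3.png

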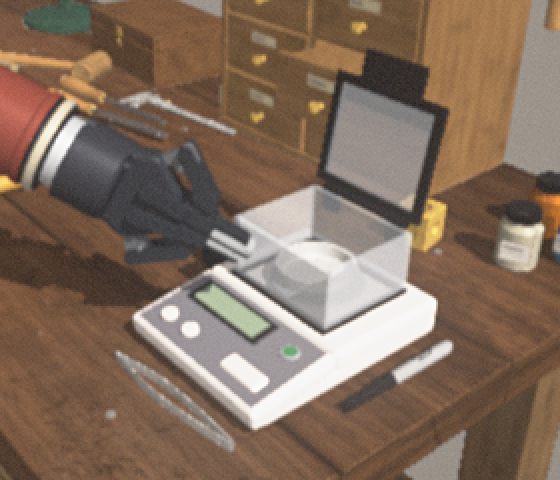

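View pics/t3.png

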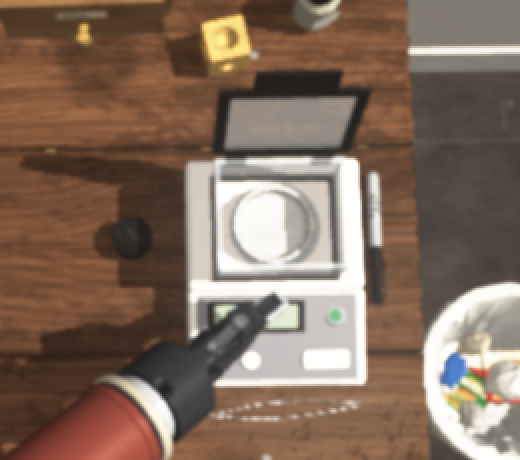

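Request:
move_arm(targets=[[[2, 0, -4, 0, 0, -4, -1], [2, 0, -4, 0, 0, -8, -1], [2, 0, 0, 0, 0, -8, -1], [0, 0, 0, 0, 0, -8, -1], [0, 0, 0, 0, 0, -8, -1], [0, 0, 0, 0, 0, -8, -1], [0, 0, 0, 0, 0, -8, -1], [0, 0, 0, 0, 0, -8, -1], [0, 0, 0, 0, 0, -8, -1], [0, 0, 0, 0, 0, -8, -1], [0, 0, 0, 0, 0, -8, -1], [0, 0, 0, 0, 0, -8, -1]]])

```text
time_s: 6.9
ee_pos: [0.4688, 0.0583, 0.195]
eef_rot: [[0.74, 0.336, 0.582], [0.668, -0.273, -0.692], [-0.074, 0.902, -0.426]]
ft_force: [-1.0, 0.8, -0.3]
opening: -0.0002
```

Request:
move_arm(targets=[[[0, 0, 0, 0, 0, -8, -1], [0, 0, 0, 0, 0, -8, -1], [0, 0, 0, 0, 0, -8, -1], [0, 0, 0, 0, 0, -8, -1], [0, 0, 0, 0, 0, -8, -1], [0, 0, 0, 0, 0, -8, -1], [0, 0, 0, 0, 0, -8, -1], [0, 0, 0, 0, 0, -8, -1], [0, 0, 0, 0, 0, -8, -1], [0, 0, 0, 0, 0, -8, -1], [0, 0, 0, 0, 0, -8, -1]]])

```text
time_s: 8.0
ee_pos: [0.4688, 0.0583, 0.195]
eef_rot: [[-0.31, 0.752, 0.582], [0.296, 0.658, -0.692], [-0.904, -0.042, -0.426]]
ft_force: [-0.5, -0.1, 0.1]
opening: 0.0002
```

```bash
cat >> h.py <<'E'
F=np.diag([-1,-1,1.])
E
python3 -c "
from h import *
st();go((.492,.02,.10),TR(-50,25)@F,4);go((.492,.02,.10),TR(-60,25)@F,4)"
```

```text
t 8.0 pos [0.4688 0.0583 0.195 ] z [ 0.582 -0.692 -0.426] x [-0.31   0.296 -0.904] q [-0.3   0.21 -0.72  2.25  1.15  1.53  0.7 ] F [-0.54 -0.08  0.13] op 0.0002
tot cm [ 6.73 -0.37  8.05] per row [ 1.68 -0.09  2.01] turn [ 0.1 -0.2  2.7] per row [ 0.02 -0.06  0.68]
tot cm [ 6.73 -0.37  8.05] per row [ 1.68 -0.09  2.01] turn [ 9.1 -0.   6.9] per row [ 2.28 -0.01  1.74]
```

Request:
move_arm(targets=[[[2.2, -0.1, 2.3, 1.1, 0, 1.2, -1], [2.2, -0.1, 2.3, 1.1, 0, 1.2, -1], [2.2, -0.1, 2.3, 1.1, 0, 1.2, -1], [2.2, -0.1, 2.3, 1.1, 0, 1.2, -1], [0, 0, 0, 0, 0, 0, -1]]])

```text
time_s: 8.5
ee_pos: [0.4915, 0.0167, 0.0728]
eef_rot: [[-0.244, 0.82, 0.517], [0.351, 0.572, -0.741], [-0.904, 0.001, -0.427]]
ft_force: [-0.8, 0.6, -0.2]
opening: 0.0004
```

```bash
python3 -c "
from h import *
st();go((.494,.02,.075),TR(-55,25)@F,1);go((.56,.02,.2),TR(-55,25)@F,4)"
```

```text
t 8.5 pos [0.4915 0.0167 0.0728] z [ 0.517 -0.741 -0.427] x [-0.244  0.351 -0.904] q [-0.31  0.52 -0.59  2.25  1.31  1.51  0.37] F [-0.77  0.64 -0.21] op 0.0004
tot cm [-0.15  0.39 -0.21] per row [-0.15  0.39 -0.21] turn [-0.1 -0.3 -0.1] per row [-0.09 -0.29 -0.09]
tot cm [-13.06   5.82  -2.13] per row [-3.26  1.45 -0.53] turn [-0.1 -0.3 -0.1] per row [-0.02 -0.07 -0.02]
```

```bash
cat >> h.py <<'E'
def rows(wps,T=None):
    "wps: list of (world target, nrows) -> tool rows cm"
    s=arm.get_state();p=np.array(s["ee_pos"]);R=np.array(s["eef_rot"]) if T is None else T
    for w,n in wps:
        d=R.T@(np.array(w)-p)*100;print(w,n,"x",(d/n).round(2));p=np.array(w)
E
python3 -c "
from h import *
rows([((.46,.05,.2),4),((.5,.06,.33),4),((.7,.06,.33),5),((.7,.04,.239),4)])"
```

```text
(0.46, 0.05, 0.2) 4 x [-2.39 -0.17 -2.38]
(0.5, 0.06, 0.33) 4 x [-3.09  0.97 -1.06]
(0.7, 0.06, 0.33) 5 x [-0.97  3.28  2.07]
(0.7, 0.04, 0.239) 4 x [ 1.88 -0.29  1.34]
```

Request:
move_arm(targets=[[[-2.4, -0.2, -2.4, 0, 0, 0, -1], [-2.4, -0.2, -2.4, 0, 0, 0, -1], [-2.4, -0.2, -2.4, 0, 0, 0, -1], [-2.4, -0.2, -2.4, 0, 0, 0, -1], [-3.1, 1, -1, 0, 0, 0, -1], [-3.1, 1, -1, 0, 0, 0, -1], [-3.1, 1, -1, 0, 0, 0, -1], [-3.1, 1, -1, 0, 0, 0, -1]]])

```text
time_s: 9.3
ee_pos: [0.4995, 0.0607, 0.3364]
eef_rot: [[-0.239, 0.818, 0.524], [0.35, 0.576, -0.739], [-0.905, 0.007, -0.424]]
ft_force: [0.4, 0.5, -0.9]
opening: -0.0003
```

```bash
python3 -c "
from h import *
st();rows([((.7,.06,.33),6),((.7,.04,.239),4)]);go((.7,.06,.33),TR(-55,25)@F)"
```

```text
t 9.3 pos [0.4995 0.0607 0.3364] z [ 0.524 -0.739 -0.424] x [-0.239  0.35  -0.905] q [-0.24  0.06 -0.69  2.03  1.08  1.62  0.97] F [ 0.37  0.45 -0.93] op -0.0003
(0.7, 0.06, 0.33) 6 x [-0.71  2.73  1.8 ]
(0.7, 0.04, 0.239) 4 x [ 1.88 -0.3   1.33]
tot cm [-4.24 16.35 10.82] per row [-4.24 16.35 10.82] turn [ 0.3 -0.1 -0.3] per row [ 0.3  -0.11 -0.29]
```

Request:
move_arm(targets=[[[-0.7, 2.7, 1.8, 0, 0, 0, -1], [-0.7, 2.7, 1.8, 0, 0, 0, -1], [-0.7, 2.7, 1.8, 0, 0, 0, -1], [-0.7, 2.7, 1.8, 0, 0, 0, -1], [-0.7, 2.7, 1.8, 0, 0, 0, -1], [-0.7, 2.7, 1.8, 0, 0, 0, -1]]])

```text
time_s: 9.9
ee_pos: [0.6998, 0.0589, 0.3281]
eef_rot: [[-0.24, 0.818, 0.523], [0.352, 0.575, -0.739], [-0.905, 0.007, -0.426]]
ft_force: [-0.3, 0.7, 0.3]
opening: 0.0002
```

```bash
python3 -c "
from h import *
st();rows([((.7,.04,.239),4)])
cv2.imwrite('pics/s4.png',arm.camera('scene')[70:310,240:500,::-1].repeat(2,0).repeat(2,1))
cv2.imwrite('pics/t4.png',arm.camera('top')[20:250,240:500,::-1].repeat(2,0).repeat(2,1))"
```

```text
t 9.9 pos [0.6998 0.0589 0.3281] z [ 0.523 -0.739 -0.426] x [-0.24   0.352 -0.905] q [-0.19  0.38 -0.56  1.69  1.31  1.55  1.09] F [-0.3   0.66  0.26] op 0.0002
(0.7, 0.04, 0.239) 4 x [ 1.85 -0.28  1.3 ]
```

View pics/s4.png

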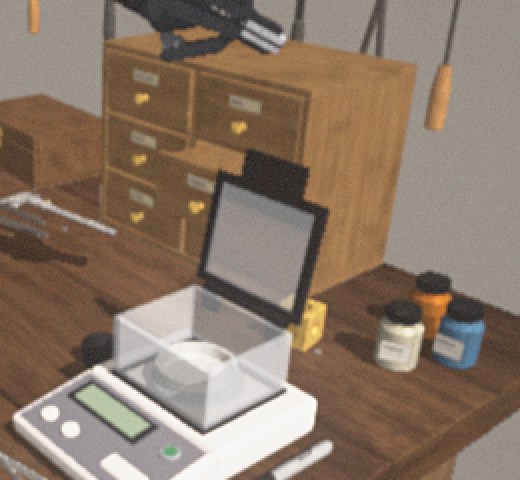

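View pics/t4.png

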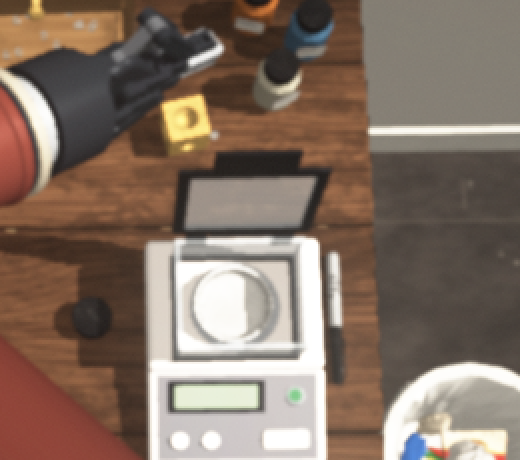

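Request:
move_arm(targets=[[[1.85, -0.3, 1.3, 0, 0, 0, -1], [1.85, -0.3, 1.3, 0, 0, 0, -1], [1.85, -0.3, 1.3, 0, 0, 0, -1], [1.85, -0.3, 1.3, 0, 0, 0, -1], [0, 0, 0, 0, 0, 0, -1]]])

```text
time_s: 10.5
ee_pos: [0.6972, 0.0385, 0.2352]
eef_rot: [[-0.244, 0.819, 0.52], [0.35, 0.574, -0.74], [-0.904, 0.002, -0.427]]
ft_force: [-0.7, -0.5, 0.7]
opening: -0.0
```

```bash
python3 -c "
from h import *
st();rows([((.69,.04,.239),1)])
cv2.imwrite('pics/s5.png',arm.camera('scene')[100:280,290:450,::-1].repeat(3,0).repeat(3,1))
cv2.imwrite('pics/t5.png',arm.camera('top')[20:220,280:440,::-1].repeat(3,0).repeat(3,1))"
```

```text
t 10.5 pos [0.6972 0.0385 0.2352] z [ 0.52  -0.74  -0.427] x [-0.244  0.35  -0.904] q [-0.18  0.47 -0.54  1.79  1.37  1.49  0.93] F [-0.74 -0.54  0.74] op -0.0
(0.69, 0.04, 0.239) 1 x [-0.11 -0.5  -0.65]
```

View pics/s5.png

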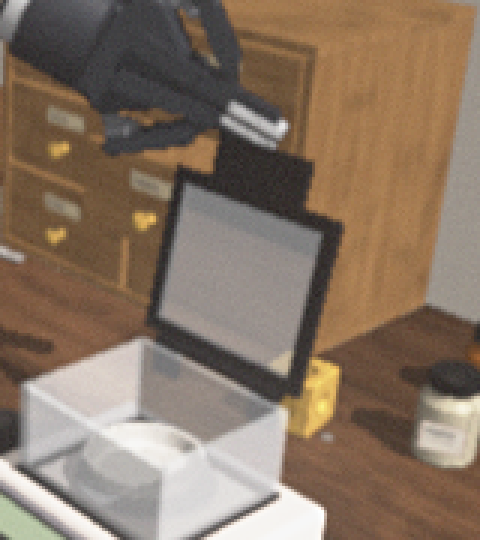

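View pics/t5.png

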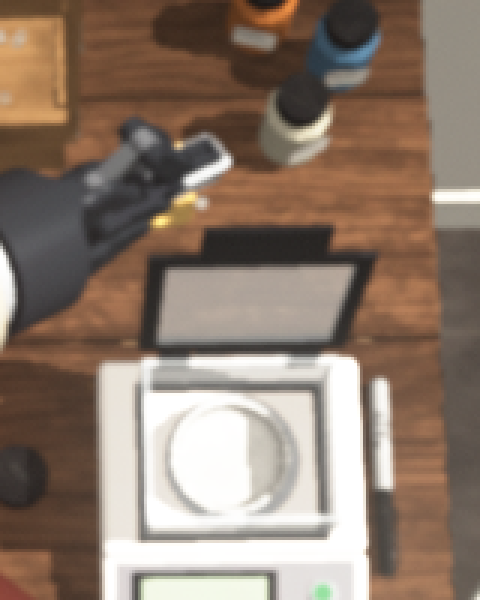

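Request:
move_arm(targets=[[[0.24, -0.82, -0.52, 0, 0, 0, -1], [0.24, -0.82, -0.52, 0, 0, 0, -1], [0.12, -0.41, -0.26, 0, 0, 0, -1], [0.12, -0.41, -0.26, 0, 0, 0, -1], [0.12, -0.41, -0.26, 0, 0, 0, -1], [0, 0, 0, 0, 0, 0, -1]]])

```text
time_s: 11.2
ee_pos: [0.6634, 0.0394, 0.2361]
eef_rot: [[-0.241, 0.819, 0.521], [0.352, 0.574, -0.739], [-0.905, 0.005, -0.426]]
ft_force: [0.6, 0.7, -0.4]
opening: -0.0001
```

```bash
python3 -c "
from h import *
st();print(proj('scene',arm.get_state()['ee_pos']))
cv2.imwrite('pics/s6.png',arm.camera('scene')[100:280,290:450,::-1].repeat(3,0).repeat(3,1))
cv2.imwrite('pics/t6.png',arm.camera('top')[20:220,280:440,::-1].repeat(3,0).repeat(3,1))"
```

```text
t 11.2 pos [0.6634 0.0394 0.2361] z [ 0.521 -0.739 -0.426] x [-0.241  0.352 -0.905] q [-0.19  0.42 -0.56  1.86  1.34  1.5   0.89] F [ 0.57  0.7  -0.44] op -0.0001
[[370.83217246 148.47098509]]
```

View pics/s6.png

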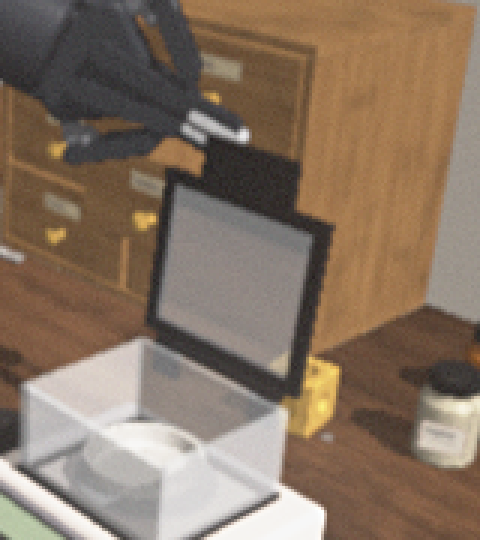

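View pics/t6.png

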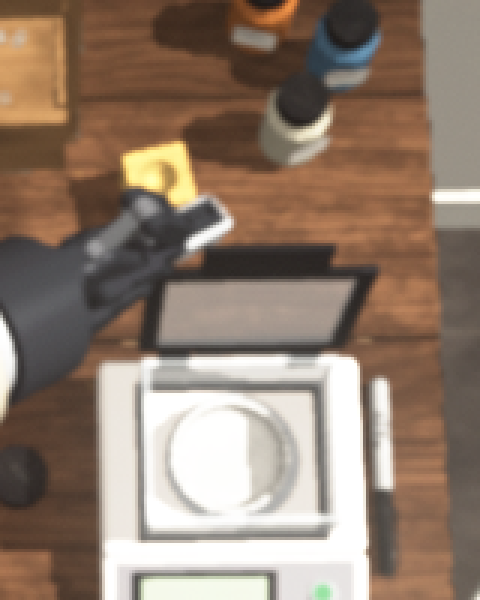

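```bash
python3 -c "
from h import *
for th in (1.75,1.7,1.65,1.6,1.55,1.5,1.4,1.3,1.2,1,.8,.6,.4,.2,0):print(th,proj('top',edge(th)).round(1),proj('scene',edge(th)).round(1), proj('top',edge(th))*3-[840,60])
rows([((.653,.0394,.2361),1),((.653,.0394,.2461),1),((.653,.0494,.2461),1)])
"
```

```text
1.75 [[369.5  95.5]] [[378.8 148.2]] [[268.37957206 226.55546362]]
1.7 [[369.7  99.4]] [[376.2 148.4]] [[269.08583671 238.16842423]]
1.65 [[369.9 103.4]] [[373.6 148.8]] [[269.70762514 250.16172089]]
1.6 [[370.1 107.5]] [[370.9 149.4]] [[270.24201436 262.49310256]]
1.55 [[370.2 111.7]] [[368.1 150.1]] [[270.68648765 275.11813462]]
1.5 [[370.3 116. ]] [[365.3 151.1]] [[271.03895941 287.99049047]]
1.4 [[370.5 124.8]] [[359.5 153.7]] [[271.46183115 314.28433443]]
1.3 [[370.5 133.7]] [[353.7 157.1]] [[271.50323496 340.97874755]]
1.2 [[370.4 142.6]] [[347.9 161.3]] [[271.16349263 367.66968024]]
1 [[369.8 159.8]] [[336.7 171.7]] [[269.37974945 419.4546776 ]]
0.8 [[368.8 175.6]] [[326.4 184.7]] [[266.25737237 466.67872325]]
0.6 [[367.3 189. ]] [[317.6 199.3]] [[262.03267748 506.91585337]]
0.4 [[365.7 199.5]] [[310.9 214.9]] [[256.99658674 538.45672612]]
0.2 [[363.8 206.8]] [[306.6 230.6]] [[251.45815403 560.35530566]]
0 [[361.9 210.8]] [[304.9 245.5]] [[245.71392588 572.36213725]]
(0.653, 0.0394, 0.2361) 1 x [ 0.26 -0.87 -0.59]
(0.653, 0.0394, 0.2461) 1 x [-0.9   0.01 -0.43]
(0.653, 0.0494, 0.2461) 1 x [ 0.35  0.57 -0.74]
```

Request:
move_arm(targets=[[[0.17, -0.57, -0.36, 0, 0, 0, -1], [0.17, -0.57, -0.36, 0, 0, 0, -1], [0.17, -0.57, -0.36, 0, 0, 0, -1], [0.17, -0.57, -0.36, 0, 0, 0, -1]]])

```text
time_s: 11.7
ee_pos: [0.6353, 0.0392, 0.2358]
eef_rot: [[-0.241, 0.819, 0.521], [0.352, 0.574, -0.739], [-0.905, 0.005, -0.426]]
ft_force: [-0.5, 0.8, 0.7]
opening: -0.0003
```

```bash
python3 -c "
from h import *
st()
cv2.imwrite('pics/t7.png',arm.camera('top')[20:220,280:440,::-1].repeat(3,0).repeat(3,1))"
```

```text
t 11.7 pos [0.6353 0.0392 0.2358] z [ 0.521 -0.739 -0.426] x [-0.241  0.352 -0.905] q [-0.19  0.38 -0.57  1.92  1.31  1.51  0.87] F [-0.47  0.84  0.68] op -0.0003
```

View pics/t7.png

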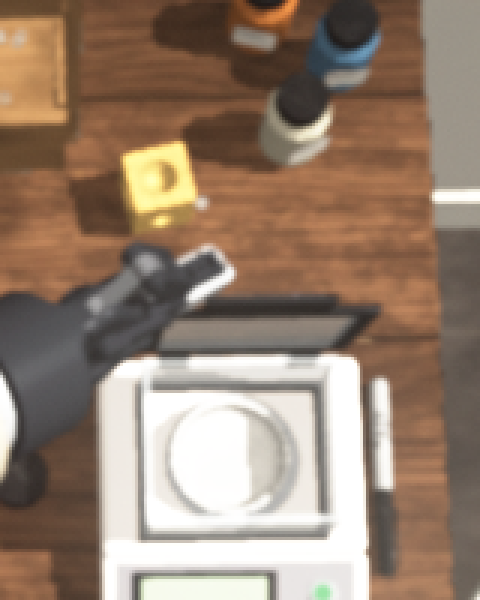

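Request:
move_arm(targets=[[[0.15, -0.5, -0.31, 0, 0, 0, -1], [0.15, -0.5, -0.31, 0, 0, 0, -1], [0.15, -0.5, -0.31, 0, 0, 0, -1], [-2.3, 1.3, -2.1, 0, 0, 0, -1], [-0.6, -2.4, -2.2, 0, 0, 0, -1], [1.2, -4.1, -2.6, 0, 0, 0, -1], [1.6, -3.2, -1.0, 0, 0, 0, -1], [3.3, -0.6, 2.4, 0, 0, 0, -1], [2.1, -0.5, 2.6, 0, 0, 0, -1]]])

```text
time_s: 12.65
ee_pos: [0.5114, 0.0253, 0.1993]
eef_rot: [[-0.24, 0.817, 0.524], [0.352, 0.576, -0.738], [-0.905, 0.008, -0.426]]
ft_force: [1.2, 0.7, -0.0]
opening: -0.0002
```

```bash
python3 -c "
from h import *
st()
cv2.imwrite('pics/s8.png',arm.camera('scene')[100:280,230:450,::-1].repeat(3,0).repeat(3,1))"
```

```text
t 12.65 pos [0.5114 0.0253 0.1993] z [ 0.524 -0.738 -0.426] x [-0.24   0.352 -0.905] q [-0.23  0.26 -0.65  2.18  1.2   1.52  0.68] F [ 1.25  0.67 -0.03] op -0.0002
```

View pics/s8.png

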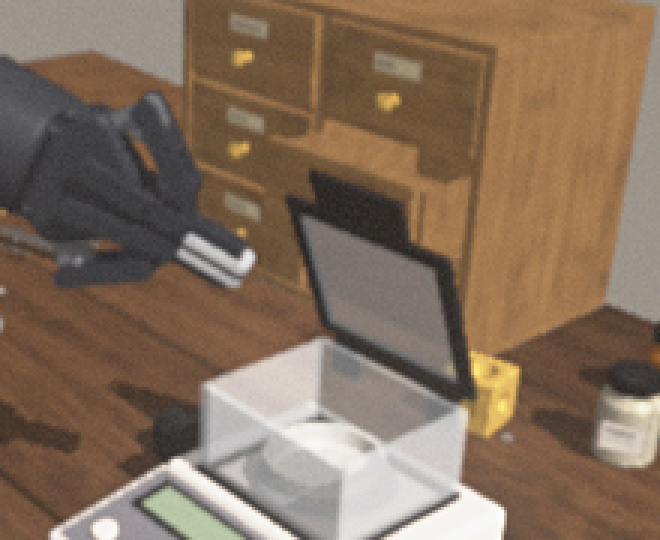

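```bash
python3 -c "
from h import *
T=TR(-55,25)
for th in(1.05,.95,.85):
  for dx in(-.012,-.006,0):
    e=edge(th);g,P,s,w,r=ztouch(th,e[0]+dx,.022,T);print(th,dx,'TCP',(e[0]+dx).round(4),round(g,4),'y',(P[1]).round(3),'s',s.round(3),'w',w.round(3),'r',r.round(4))
"
```

```text
1.05 -0.012 TCP 0.5465 0.2104 y 0.023 s 0.0 w -0.011 r 0.1341
1.05 -0.006 TCP 0.5525 0.2 y 0.023 s 0.0 w -0.011 r 0.122
1.05 0 TCP 0.5585 0.1895 y 0.023 s 0.0 w -0.011 r 0.11
0.95 -0.012 TCP 0.5348 0.2038 y 0.023 s 0.0 w -0.011 r 0.1351
0.95 -0.006 TCP 0.5408 0.1954 y 0.023 s 0.0 w -0.011 r 0.1248
0.95 0 TCP 0.5468 0.187 y 0.023 s 0.0 w -0.011 r 0.1145
0.85 -0.012 TCP 0.5238 0.1958 y 0.023 s 0.0 w -0.011 r 0.1359
0.85 -0.006 TCP 0.5298 0.1889 y 0.023 s 0.0 w -0.011 r 0.1268
0.85 0 TCP 0.5358 0.1821 y 0.023 s 0.0 w -0.011 r 0.1177
```

Request:
move_arm(targets=[[[0.15, 0.85, 0.95, 0, 0, 0, -1], [0.15, 0.85, 0.95, 0, 0, 0, -1], [0, 0, 0, 0, 0, 0, -1]]])

```text
time_s: 13.0
ee_pos: [0.5369, 0.0214, 0.1893]
eef_rot: [[-0.239, 0.82, 0.521], [0.353, 0.573, -0.74], [-0.905, 0.007, -0.426]]
ft_force: [0.1, 0.4, 0.0]
opening: 0.0001
```

```bash
python3 -c "
from h import *
st()
cv2.imwrite('pics/s9.png',arm.camera('scene')[100:280,230:450,::-1].repeat(3,0).repeat(3,1))"
```

```text
t 13.0 pos [0.5369 0.0214 0.1893] z [ 0.521 -0.74  -0.426] x [-0.239  0.353 -0.905] q [-0.22  0.31 -0.62  2.14  1.25  1.5   0.69] F [0.05 0.37 0.03] op 0.0001
```

View pics/s9.png

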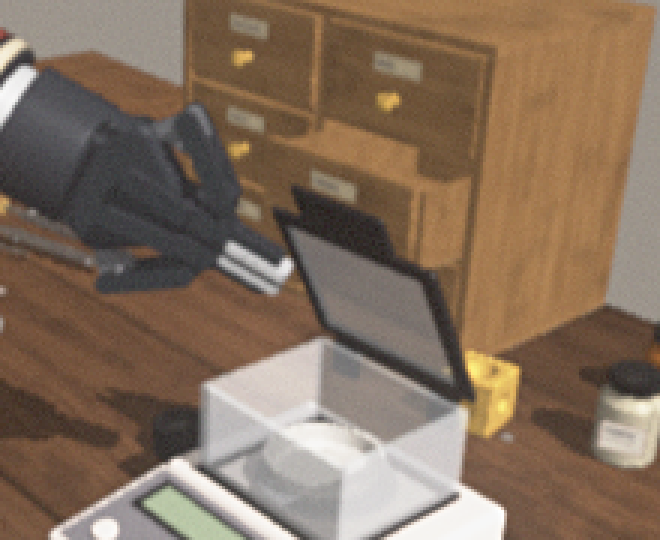

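Request:
move_arm(targets=[[[0, 0, 0, 0, 0, 0, -1], [0, 0, 0, 0, 0, 0, -1], [0, 0, 0, 0, 0, 0, -1], [0, 0, 0, 0, 0, 0, -1], [0, 0, 0, 0, 0, 0, -1]]])

```text
time_s: 13.55
ee_pos: [0.5352, 0.0214, 0.189]
eef_rot: [[-0.24, 0.819, 0.521], [0.352, 0.574, -0.739], [-0.905, 0.006, -0.426]]
ft_force: [0.1, -0.4, -0.3]
opening: 0.0003
```

```bash
python3 -c "
from h import *
st()
cv2.imwrite('pics/s10.png',arm.camera('scene')[100:280,230:450,::-1].repeat(3,0).repeat(3,1))"
```

```text
t 13.55 pos [0.5352 0.0214 0.189 ] z [ 0.521 -0.739 -0.426] x [-0.24   0.352 -0.905] q [-0.22  0.3  -0.63  2.15  1.25  1.5   0.68] F [ 0.09 -0.39 -0.32] op 0.0003
```

View pics/s10.png

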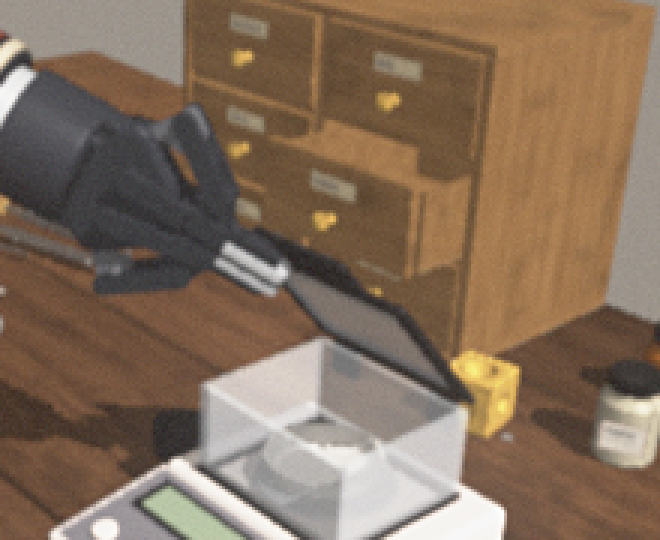

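Request:
move_arm(targets=[[[0, 0, 0, 0, 0, 0, -1], [0, 0, 0, 0, 0, 0, -1], [0, 0, 0, 0, 0, 0, -1]]])

```text
time_s: 13.9
ee_pos: [0.5353, 0.0213, 0.1888]
eef_rot: [[-0.24, 0.819, 0.521], [0.352, 0.574, -0.74], [-0.905, 0.005, -0.426]]
ft_force: [-0.4, -0.8, -0.2]
opening: -0.0
```

```bash
python3 -c "
from h import *
st()
cv2.imwrite('pics/s11.png',arm.camera('scene')[100:280,230:450,::-1].repeat(3,0).repeat(3,1))
cv2.imwrite('pics/t11.png',arm.camera('top')[80:280,280:440,::-1].repeat(3,0).repeat(3,1))
T=TR(-55,25)
for th in(.9,.8,.7,.6,.5,.4,.3,.2,.1,0):
  e=edge(th);dx=.000+.006*(1-th/.9);g,P,s,w,r=ztouch(th,e[0]+dx,.022,T);print(th,'TCP',(e[0]+dx).round(4),round(g,4),'y',(P[1]).round(3),'s',s.round(3),'w',w.round(3),'r',r.round(4))
"
```

```text
t 13.9 pos [0.5353 0.0213 0.1888] z [ 0.521 -0.74  -0.426] x [-0.24   0.352 -0.905] q [-0.22  0.3  -0.63  2.15  1.25  1.5   0.68] F [-0.41 -0.84 -0.24] op -0.0
0.9 TCP 0.5412 0.1848 y 0.023 s 0.0 w -0.011 r 0.1162
0.8 TCP 0.5314 0.1783 y 0.023 s 0.0 w -0.011 r 0.118
0.7 TCP 0.5225 0.1703 y 0.023 s 0.0 w -0.011 r 0.1193
0.6 TCP 0.5148 0.1591 y 0.046 s 0.03 w -0.011 r 0.1394
0.5 TCP 0.5081 0.1467 y 0.047 s 0.032 w -0.011 r 0.1395
0.4 TCP 0.5027 0.1338 y 0.047 s 0.032 w -0.011 r 0.1393
0.3 TCP 0.4986 0.1202 y 0.048 s 0.033 w -0.011 r 0.1394
0.2 TCP 0.4958 0.1066 y 0.048 s 0.033 w -0.011 r 0.139
0.1 TCP 0.4944 0.0928 y 0.048 s 0.033 w -0.011 r 0.1385
0 TCP 0.4944 0.0787 y 0.048 s 0.034 w -0.01 r 0.1392
```

View pics/s11.png

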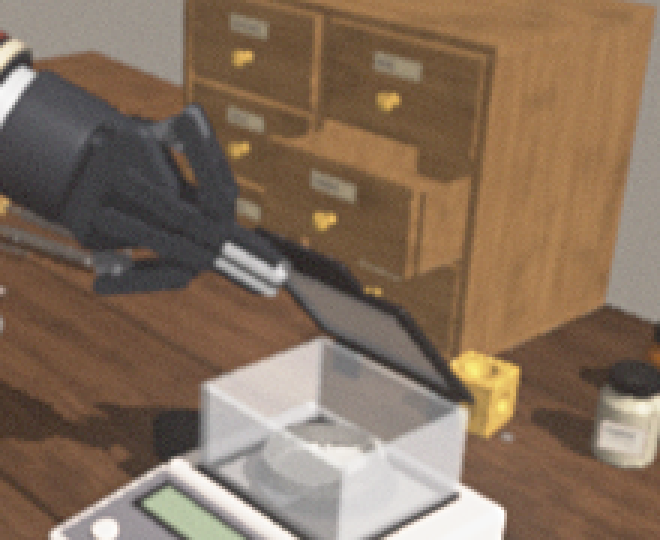

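View pics/t11.png

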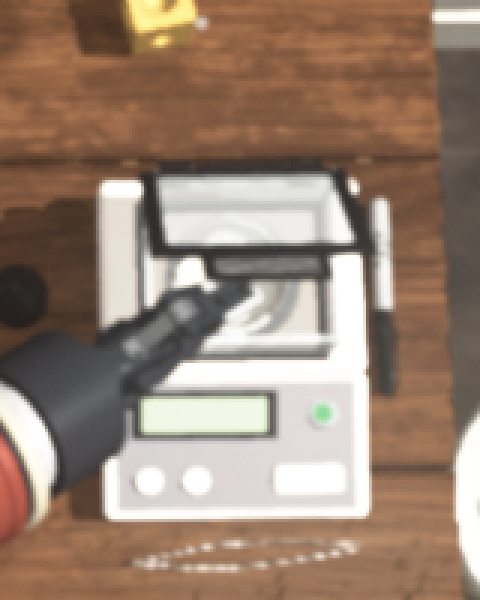

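Request:
move_arm(targets=[[[0.2, -0.1, 0, 0, 0, 0, -1], [0.35, -0.19, 0.02, 0, 0, 0, -1], [0.35, -0.19, 0.02, 0, 0, 0, -1], [0.35, -0.19, 0.02, 0, 0, 0, -1], [0.35, -0.19, 0.02, 0, 0, 0, -1], [0.35, -0.19, 0.02, 0, 0, 0, -1], [0.35, -0.19, 0.02, 0, 0, 0, -1], [0.35, -0.19, 0.02, 0, 0, 0, -1], [0.35, -0.19, 0.02, 0, 0, 0, -1], [0.2, -0.1, 0, 0, 0, 0, -1]]])

```text
time_s: 15.0
ee_pos: [0.5141, 0.0215, 0.1587]
eef_rot: [[-0.241, 0.819, 0.521], [0.352, 0.574, -0.739], [-0.905, 0.005, -0.426]]
ft_force: [1.3, 0.4, 0.6]
opening: 0.0001
```

```bash
python3 -c "
from h import *
st();rows([((.5054,.022,.14),1),((.4944,.022,.0787),1)])
cv2.imwrite('pics/s12.png',arm.camera('scene')[100:280,230:450,::-1].repeat(3,0).repeat(3,1))
cv2.imwrite('pics/t12.png',arm.camera('top')[80:280,280:440,::-1].repeat(3,0).repeat(3,1))
"
```

```text
t 15.0 pos [0.5141 0.0215 0.1587] z [ 0.521 -0.739 -0.426] x [-0.241  0.352 -0.905] q [-0.25  0.34 -0.63  2.2   1.25  1.51  0.59] F [1.33 0.4  0.62] op 0.0001
(0.5054, 0.022, 0.14) 1 x [ 1.92 -0.69  0.31]
(0.4944, 0.022, 0.0787) 1 x [ 5.81 -0.93  2.04]
```

View pics/s12.png

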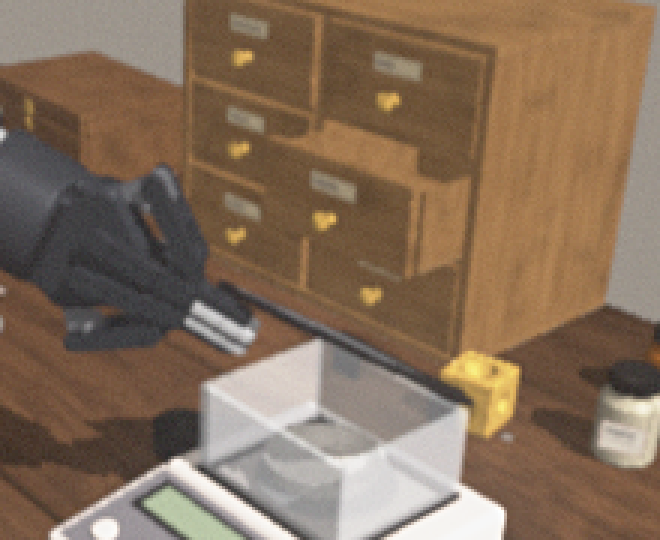

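View pics/t12.png

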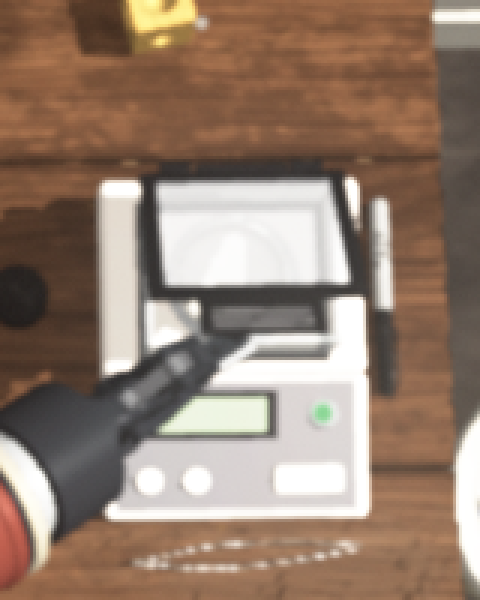

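Request:
move_arm(targets=[[[0.2, -0.06, 0.05, 0, 0, 0, -1], [0.34, -0.1, 0.08, 0, 0, 0, -1], [0.34, -0.1, 0.08, 0, 0, 0, -1], [0.34, -0.1, 0.08, 0, 0, 0, -1], [0.34, -0.1, 0.08, 0, 0, 0, -1], [0.34, -0.1, 0.08, 0, 0, 0, -1], [0.34, -0.1, 0.08, 0, 0, 0, -1], [0.34, -0.1, 0.08, 0, 0, 0, -1], [0.34, -0.1, 0.08, 0, 0, 0, -1], [0.34, -0.1, 0.08, 0, 0, 0, -1], [0.34, -0.1, 0.08, 0, 0, 0, -1], [0.2, -0.06, 0.05, 0, 0, 0, -1]]])

```text
time_s: 16.3
ee_pos: [0.5006, 0.0218, 0.1204]
eef_rot: [[-0.241, 0.819, 0.521], [0.352, 0.574, -0.739], [-0.905, 0.005, -0.426]]
ft_force: [-0.2, 0.2, -1.2]
opening: -0.0
```

```bash
python3 -c "
from h import *
st();rows([((.4955,.022,.1),1),((.4944,.022,.0787),1)])
cv2.imwrite('pics/s13.png',arm.camera('scene')[130:310,230:450,::-1].repeat(3,0).repeat(3,1))
cv2.imwrite('pics/t13.png',arm.camera('top')[80:280,280:440,::-1].repeat(3,0).repeat(3,1))
"
```

```text
t 16.3 pos [0.5006 0.0218 0.1204] z [ 0.521 -0.739 -0.426] x [-0.241  0.352 -0.905] q [-0.28  0.42 -0.63  2.23  1.27  1.52  0.49] F [-0.22  0.15 -1.21] op -0.0
(0.4955, 0.022, 0.1) 1 x [ 1.98 -0.42  0.59]
(0.4944, 0.022, 0.0787) 1 x [ 1.95 -0.1   0.85]
```

View pics/s13.png

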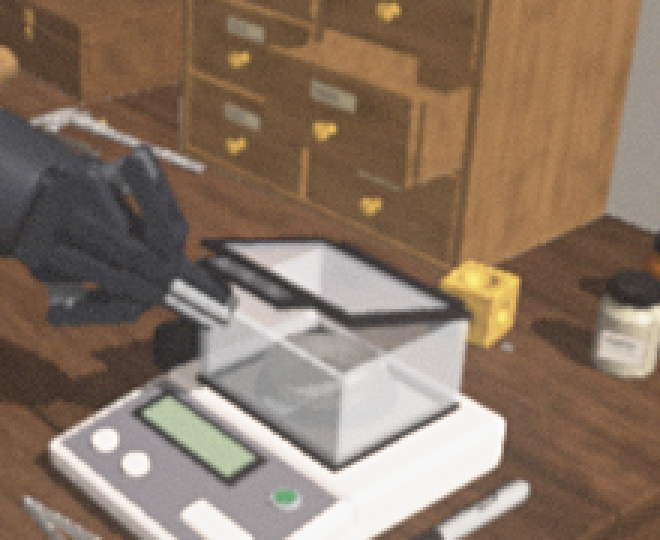

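View pics/t13.png

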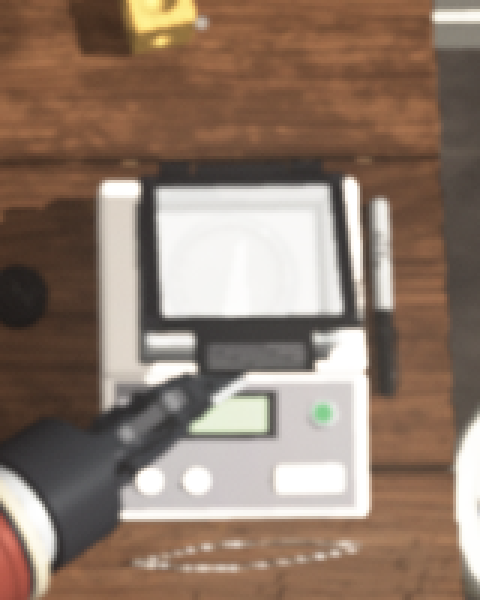

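Request:
move_arm(targets=[[[0.23, -0.02, 0.1, 0, 0, 0, -1], [0.23, -0.02, 0.1, 0, 0, 0, -1], [0.23, -0.02, 0.1, 0, 0, 0, -1], [0.23, -0.02, 0.1, 0, 0, 0, -1], [0.23, -0.02, 0.1, 0, 0, 0, -1], [0.23, -0.02, 0.1, 0, 0, 0, -1], [0.23, -0.02, 0.1, 0, 0, 0, -1], [0.23, -0.02, 0.1, 0, 0, 0, -1], [0.18, 0, 0.09, 0, 0, 0, -1], [0.18, 0, 0.09, 0, 0, 0, -1], [0.14, 0, 0.07, 0, 0, 0, -1]]])

```text
time_s: 17.5
ee_pos: [0.4994, 0.0214, 0.095]
eef_rot: [[-0.24, 0.819, 0.521], [0.352, 0.574, -0.739], [-0.905, 0.006, -0.426]]
ft_force: [0.2, 0.5, -1.9]
opening: -0.0001
```

```bash
python3 -c "
from h import *
st()
cv2.imwrite('pics/s14.png',arm.camera('scene')[130:310,230:450,::-1].repeat(3,0).repeat(3,1))
cv2.imwrite('pics/t14.png',arm.camera('top')[80:280,280:440,::-1].repeat(3,0).repeat(3,1))
"
```

```text
t 17.5 pos [0.4994 0.0214 0.095 ] z [ 0.521 -0.739 -0.426] x [-0.24   0.352 -0.905] q [-0.29  0.48 -0.61  2.23  1.3   1.52  0.43] F [ 0.17  0.53 -1.86] op -0.0001
```

View pics/s14.png

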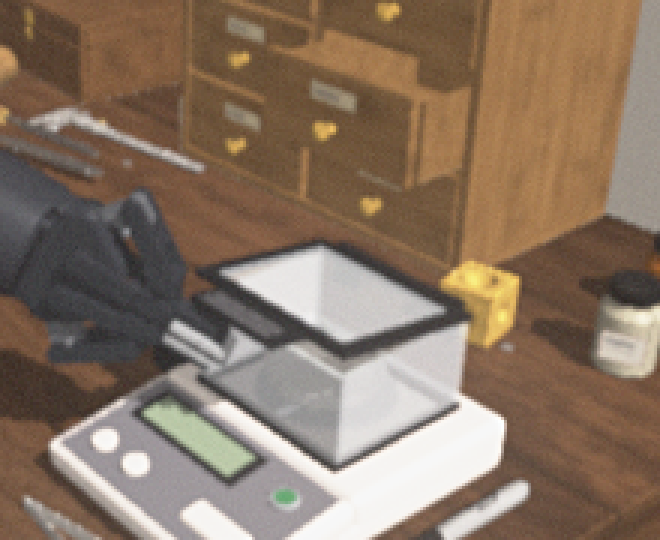

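View pics/t14.png

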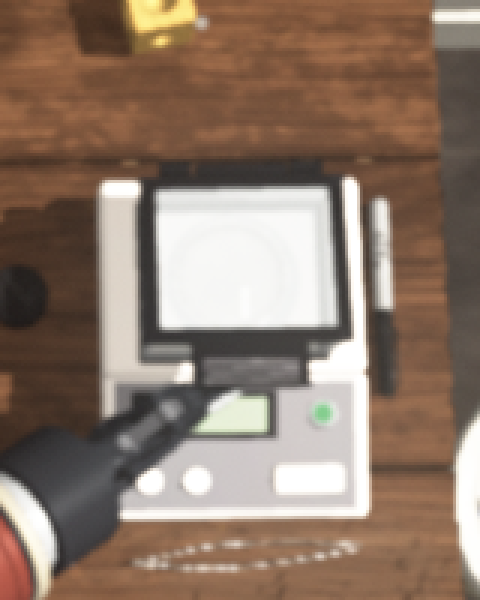

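Request:
move_arm(targets=[[[0.11, 0, 0.05, 0, 0, 0, -1], [0.11, 0, 0.05, 0, 0, 0, -1], [0.11, 0, 0.05, 0, 0, 0, -1], [0.11, 0, 0.05, 0, 0, 0, -1], [0.11, 0, 0.05, 0, 0, 0, -1], [0.11, 0, 0.05, 0, 0, 0, -1], [0.09, 0, 0.04, 0, 0, 0, -1], [0.09, 0, 0.04, 0, 0, 0, -1], [0.09, 0, 0.04, 0, 0, 0, -1], [0.09, 0, 0.04, 0, 0, 0, -1], [0.09, 0, 0.04, 0, 0, 0, -1], [0.09, 0, 0.04, 0, 0, 0, -1]]])

```text
time_s: 18.8
ee_pos: [0.4992, 0.0216, 0.082]
eef_rot: [[-0.24, 0.819, 0.521], [0.352, 0.574, -0.74], [-0.905, 0.005, -0.426]]
ft_force: [0.1, -0.7, -0.3]
opening: 0.0002
```

Request:
move_arm(targets=[[[0.07, 0, 0.03, 0, 0, 0, -1], [0.07, 0, 0.03, 0, 0, 0, -1], [0.07, 0, 0.03, 0, 0, 0, -1], [0.07, 0, 0.03, 0, 0, 0, -1], [0.07, 0, 0.03, 0, 0, 0, -1], [0.07, 0, 0.03, 0, 0, 0, -1], [0.07, 0, 0.03, 0, 0, 0, -1], [0.07, 0, 0.03, 0, 0, 0, -1], [0.07, 0, 0.03, 0, 0, 0, -1], [0.07, 0, 0.03, 0, 0, 0, -1], [0.07, 0, 0.03, 0, 0, 0, -1], [0.07, 0, 0.03, 0, 0, 0, -1]]])

```text
time_s: 20.0
ee_pos: [0.4991, 0.0219, 0.0729]
eef_rot: [[-0.24, 0.819, 0.521], [0.352, 0.574, -0.74], [-0.905, 0.006, -0.426]]
ft_force: [0.3, 0.5, 0.3]
opening: 0.0003
```

```bash
python3 -c "
from h import *
st()
cv2.imwrite('pics/s15.png',arm.camera('scene')[130:310,230:450,::-1].repeat(3,0).repeat(3,1))
cv2.imwrite('pics/t15.png',arm.camera('top')[80:280,280:440,::-1].repeat(3,0).repeat(3,1))
"
```

```text
t 20.0 pos [0.4991 0.0219 0.0729] z [ 0.521 -0.74  -0.426] x [-0.24   0.352 -0.905] q [-0.3   0.54 -0.6   2.23  1.32  1.52  0.38] F [0.34 0.47 0.3 ] op 0.0003
```

View pics/s15.png

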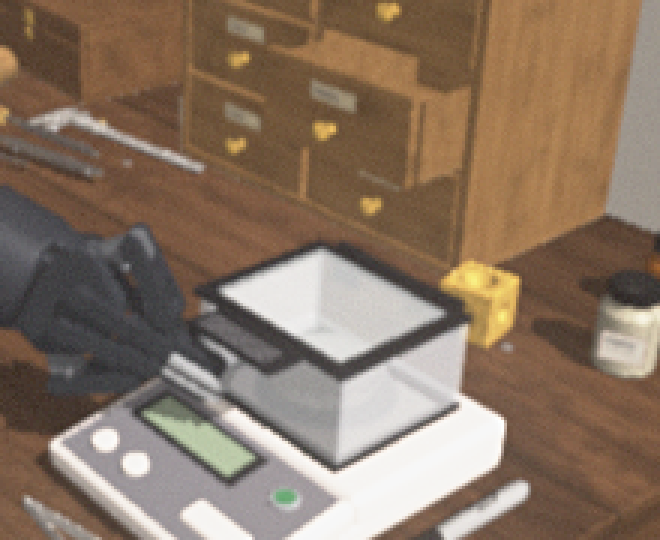

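View pics/t15.png

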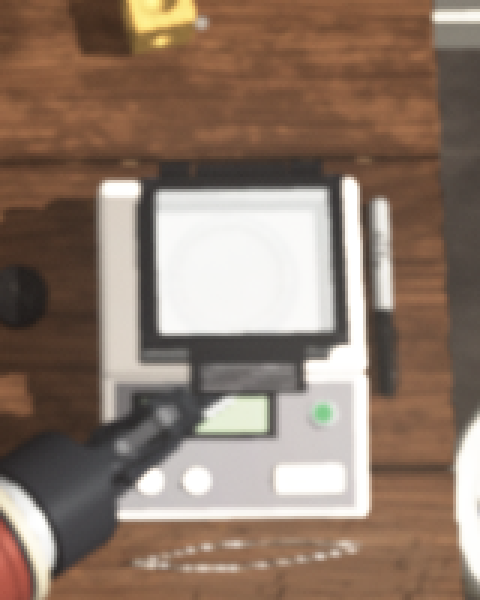

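Request:
move_arm(targets=[[[0.07, 0, 0.03, 0, 0, 0, -1], [0.07, 0, 0.03, 0, 0, 0, -1], [0.07, 0, 0.03, 0, 0, 0, -1], [0.07, 0, 0.03, 0, 0, 0, -1], [0.07, 0, 0.03, 0, 0, 0, -1], [0.07, 0, 0.03, 0, 0, 0, -1], [0.07, 0, 0.03, 0, 0, 0, -1]]])

```text
time_s: 20.8
ee_pos: [0.499, 0.022, 0.0675]
eef_rot: [[-0.24, 0.819, 0.521], [0.352, 0.574, -0.739], [-0.905, 0.006, -0.426]]
ft_force: [0.3, -0.5, 0.4]
opening: -0.0
```

```bash
python3 -c "
from h import *
st()
s=arm.camera('scene')[130:310,230:450,::-1].repeat(3,0).repeat(3,1);t=arm.camera('top')[80:280,280:440,::-1].repeat(3,0).repeat(3,1)
a=cv2.imread('pics/s15.png');b=cv2.imread('pics/t15.png')
d=cv2.absdiff(s,a).max(2);print(d[230:380,300:480].mean(),d[320:370,200:300].mean());
e=cv2.absdiff(t,b).max(2);print(e[330:400,190:310].mean(),e[190:330,300:350].mean())
cv2.imwrite('pics/s16.png',s)
rows([((.44,.1,.10),4),((.42,.08,.2),3)])
"
```

```text
t 20.8 pos [0.499  0.022  0.0675] z [ 0.521 -0.739 -0.426] x [-0.24   0.352 -0.905] q [-0.31  0.55 -0.59  2.23  1.33  1.52  0.36] F [ 0.29 -0.51  0.37] op -0.0
3.7325555555555554 9.51
1.7222619047619048 0.7504285714285714
(0.44, 0.1, 0.1) 4 x [ 0.3  -0.08 -2.56]
(0.42, 0.08, 0.2) 3 x [-3.09 -0.91 -1.27]
```

View pics/s16.png

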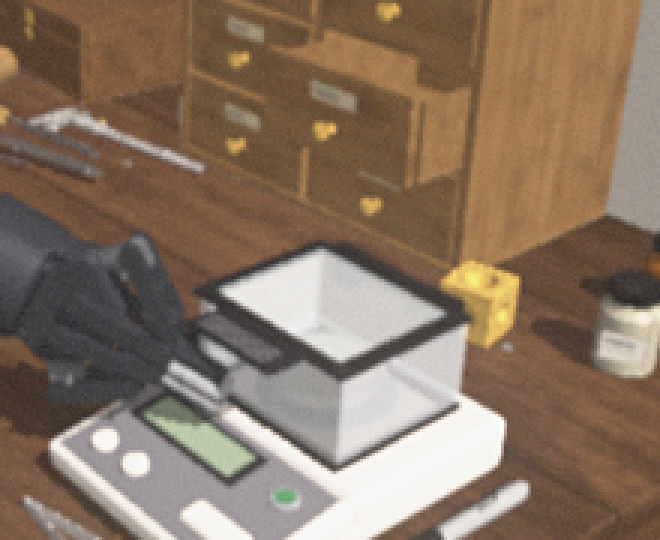

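Request:
move_arm(targets=[[[0.2, 0, -2, 0, 0, 0, -1], [0.2, 0, -2.5, 0, 0, 0, -1], [0, 0, -2.5, 0, 0, 0, -1], [0, 0, -2.5, 0, 0, 0, -1], [-3, -0.3, -1.3, 0, 0, 0, -1], [-3, -0.3, -1.3, 0, 0, 0, -1], [-3, -0.3, -1.3, 0, 0, 0, -1], [-2, 0, 0, 0, 0, 0, -1]]])

```text
time_s: 21.7
ee_pos: [0.4471, 0.0796, 0.2228]
eef_rot: [[-0.239, 0.818, 0.523], [0.352, 0.575, -0.738], [-0.905, 0.008, -0.426]]
ft_force: [0.7, -0.5, -0.3]
opening: -0.0
```

```bash
cat >> h.py <<'E'
_z=np.array([np.sin(.16),0,-np.cos(.16)])
def K(sg):
    x=np.array([0,sg,0.]);return np.c_[x,np.cross(_z,x),_z]
K0=np.c_[[np.cos(.16),0,np.sin(.16)],[0,-1.,0],_z]
E
python3 -c "
from h import *
st()
for T in(K(1),K(-1),K0,K0@F):go((.46,-.0356,.25),T,12)
"
```

```text
t 21.7 pos [0.4471 0.0796 0.2228] z [ 0.523 -0.738 -0.426] x [-0.239  0.352 -0.905] q [-0.32  0.22 -0.76  2.17  1.06  1.65  0.65] F [ 0.67 -0.51 -0.28] op -0.0
tot cm [-6.83 -5.56  8.02] per row [-0.57 -0.46  0.67] turn [12.2 59.6 35.8] per row [1.02 4.97 2.98]
tot cm [-6.83 -5.56  8.02] per row [-0.57 -0.46  0.67] turn [ -74.5   15.3 -124.6] per row [ -6.21   1.27 -10.38]
tot cm [-6.83 -5.56  8.02] per row [-0.57 -0.46  0.67] turn [ 61.1  40.3 115.3] per row [5.09 3.36 9.6 ]
tot cm [-6.83 -5.56  8.02] per row [-0.57 -0.46  0.67] turn [-33.9  51.4 -45.8] per row [-2.83  4.28 -3.81]
```

Request:
move_arm(targets=[[[0, 0, 0, 1.2, 6, 3.6, -1], [0, 0, 0, 1.2, 6, 3.6, -1], [0, 0, 0, 1.2, 6, 3.6, -1], [0, 0, 0, 1.2, 6, 3.6, -1], [0, 0, 0, 1.2, 6, 3.6, -1], [0, 0, 0, 1.2, 6, 3.6, -1], [0, 0, 0, 1.2, 6, 3.6, -1], [0, 0, 0, 1.2, 6, 3.6, -1], [0, 0, 0, 1.2, 6, 3.6, -1], [0, 0, 0, 1.2, 6, 3.6, -1]]])

```text
time_s: 22.7
ee_pos: [0.4476, 0.0788, 0.2214]
eef_rot: [[0.004, 0.987, 0.161], [1.0, -0.006, 0.011], [0.012, 0.161, -0.987]]
ft_force: [-0.5, 1.2, -0.0]
opening: 0.0001
```

```bash
python3 -c "
from h import *
st();go((.44,-.0356,.1),K(1),6)
"
```

```text
t 22.7 pos [0.4476 0.0788 0.2214] z [ 0.161  0.011 -0.987] x [0.004 1.    0.012] q [ 0.07 -0.17 -0.33  2.03 -0.03  1.11  1.32] F [-0.47  1.15 -0.04] op 0.0001
tot cm [-11.58  -2.64  11.74] per row [-1.93 -0.44  1.96] turn [ 0.1 -0.6 -0.3] per row [ 0.02 -0.1  -0.05]
```

Request:
move_arm(targets=[[[-2.9, -0.8, 0, 0, -0.6, 0, -1], [-2.9, -0.8, 0, 0, 0, 0, -1], [-2.9, -0.8, 0, 0, 0, 0, -1], [-2.9, -0.9, 0, 0, 0, 0, -1], [0, 0, 2.8, 0, 0, 0, -1], [0, 0, 2.8, 0, 0, 0, -1], [0, 0, 2.8, 0, 0, 0, -1], [0, 0, 2.8, 0, 0, 0, -1], [0, 0, 2.8, 0, 0, 0, -1], [0, 0, 0, 0, 0, 0, -1]]])

```text
time_s: 23.7
ee_pos: [0.4341, -0.0376, 0.074]
eef_rot: [[0.004, 0.988, 0.154], [1.0, -0.003, -0.004], [-0.003, 0.154, -0.988]]
ft_force: [-1.0, -1.0, -0.2]
opening: 0.0002
```

```bash
python3 -c "
from h import *
st();go((.4436,-.0356,.0358),K(1),6)
cv2.imwrite('pics/s17.png',arm.camera('scene')[190:370,220:440,::-1].repeat(3,0).repeat(3,1))
cv2.imwrite('pics/t17.png',arm.camera('top')[80:280,280:440,::-1].repeat(3,0).repeat(3,1))
"
```

```text
t 23.7 pos [ 0.4341 -0.0376  0.074 ] z [ 0.154 -0.004 -0.988] x [ 0.004  1.    -0.003] q [ 0.16 -0.05 -0.17  2.26 -0.    0.78  1.55] F [-0.97 -0.96 -0.17] op 0.0002
tot cm [0.22 0.35 3.92] per row [0.04 0.06 0.65] turn [-0.3  0.2 -0.2] per row [-0.05  0.03 -0.03]
```

View pics/s17.png

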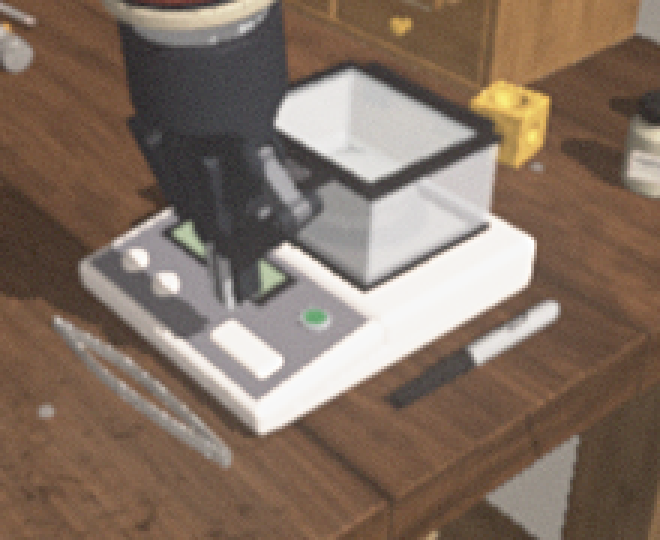

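View pics/t17.png

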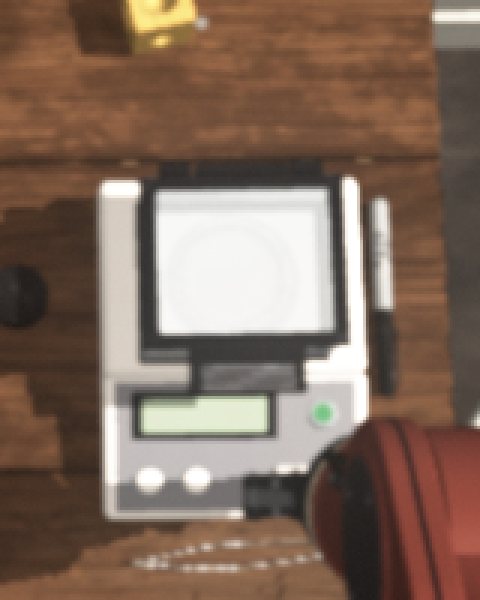

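Request:
move_arm(targets=[[[0.05, 0.1, 0.6, 0, 0, 0, -1], [0.05, 0.1, 0.6, 0, 0, 0, -1], [0.05, 0.1, 0.6, 0, 0, 0, -1], [0.05, 0.05, 0.6, 0, 0, 0, -1], [0, 0, 0.6, 0, 0, 0, -1], [0, 0, 0.5, 0, 0, 0, -1], [0, 0, 0.1, 0, 0, 0, -1], [0, 0, 0.1, 0, 0, 0, -1]]])

```text
time_s: 24.6
ee_pos: [0.446, -0.0359, 0.041]
eef_rot: [[0.004, 0.987, 0.16], [1.0, -0.003, -0.004], [-0.003, 0.16, -0.987]]
ft_force: [0.5, 0.2, -0.7]
opening: 0.0001
```

```bash
python3 -c "
from h import *
st();go((.4436,-.0356,.0358),K(1),1)"
```

```text
t 24.6 pos [ 0.446  -0.0359  0.041 ] z [ 0.16  -0.004 -0.987] x [ 0.004  1.    -0.003] q [ 0.15  0.03 -0.18  2.27  0.02  0.68  1.52] F [ 0.47  0.17 -0.74] op 0.0001
tot cm [ 0.04 -0.32  0.47] per row [ 0.04 -0.32  0.47] turn [ 0.   0.2 -0.2] per row [ 0.01  0.23 -0.19]
```

Request:
move_arm(targets=[[[0, 0, 0.1, 0, 0, 0, -1], [0, 0, 0.1, 0, 0, 0, -1]]])

```text
time_s: 24.8
ee_pos: [0.4465, -0.036, 0.0393]
eef_rot: [[0.004, 0.987, 0.16], [1.0, -0.003, -0.004], [-0.003, 0.16, -0.987]]
ft_force: [-0.2, 0.6, -0.0]
opening: 0.0001
```

Request:
move_arm(targets=[[[0, 0, 0.1, 0, 0, 0, -1], [0, 0, 0, 0, 0, 0, -1]]])

```text
time_s: 25.0
ee_pos: [0.4465, -0.0359, 0.0382]
eef_rot: [[0.004, 0.987, 0.16], [1.0, -0.003, -0.004], [-0.003, 0.16, -0.987]]
ft_force: [-0.0, 0.3, -0.8]
opening: -0.0001
```

```bash
python3 -c "
from h import *
st();go((.4436,-.0356,.0358),K(1),1)
cv2.imwrite('pics/s18.png',arm.camera('scene')[190:370,220:440,::-1].repeat(3,0).repeat(3,1))"
```

```text
t 25.0 pos [ 0.4465 -0.0359  0.0382] z [ 0.16  -0.004 -0.987] x [ 0.004  1.    -0.003] q [ 0.15  0.04 -0.18  2.27  0.02  0.68  1.52] F [-0.02  0.28 -0.82] op -0.0001
tot cm [ 0.03 -0.32  0.19] per row [ 0.03 -0.32  0.19] turn [ 0.   0.2 -0.2] per row [ 0.03  0.23 -0.19]
```

View pics/s18.png

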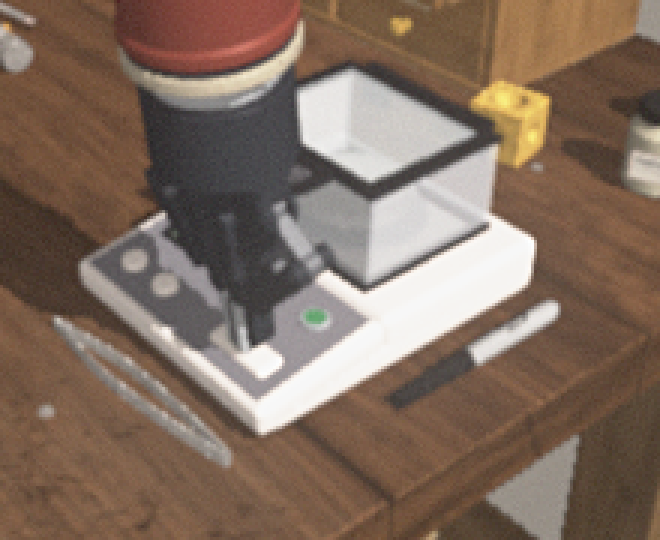

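Request:
move_arm(targets=[[[0, -0.15, 0, 0, 0, 0, -1], [0, -0.15, 0, 0, 0, 0, -1], [0, 0, 0, 0, 0, 0, -1]]])

```text
time_s: 25.35
ee_pos: [0.4433, -0.036, 0.0377]
eef_rot: [[0.004, 0.987, 0.16], [1.0, -0.003, -0.004], [-0.003, 0.16, -0.987]]
ft_force: [0.3, 0.6, 0.5]
opening: 0.0001
```

Request:
move_arm(targets=[[[0, 0, 0.1, 0, 0, 0, -1], [0, 0, 0.1, 0, 0, 0, -1], [0, 0, 0.1, 0, 0, 0, -1]]])

```text
time_s: 25.65
ee_pos: [0.4441, -0.036, 0.0347]
eef_rot: [[0.004, 0.987, 0.16], [1.0, -0.003, -0.004], [-0.003, 0.16, -0.987]]
ft_force: [-1.1, 0.4, 2.6]
opening: -0.0
```

Request:
move_arm(targets=[[[0, 0, 0.1, 0, 0, 0, -1], [0, 0, 0, 0, 0, 0, -1]]])

```text
time_s: 25.85
ee_pos: [0.4443, -0.036, 0.0338]
eef_rot: [[0.004, 0.987, 0.16], [1.0, -0.003, -0.004], [-0.003, 0.16, -0.987]]
ft_force: [-1.5, 0.5, 3.6]
opening: -0.0
```

Request:
move_arm(targets=[[[0, 0, 0.1, 0, 0, 0, -1], [0, 0, 0, 0, 0, 0, -1]]])

```text
time_s: 26.05
ee_pos: [0.4444, -0.0359, 0.033]
eef_rot: [[0.004, 0.987, 0.16], [1.0, -0.003, -0.004], [-0.003, 0.16, -0.987]]
ft_force: [-3.4, -0.6, 8.4]
opening: -0.0001
```

```bash
python3 -c "
from h import *
st();go((.4436,-.0356,.0358),K(1),1)"
```

```text
t 26.05 pos [ 0.4444 -0.0359  0.033 ] z [ 0.16  -0.004 -0.987] x [ 0.004  1.    -0.003] q [ 0.15  0.04 -0.18  2.28  0.03  0.66  1.52] F [-3.42 -0.64  8.43] op -0.0001
tot cm [ 0.03 -0.04 -0.29] per row [ 0.03 -0.04 -0.29] turn [ 0.   0.2 -0.2] per row [ 0.03  0.23 -0.19]
```

Request:
move_arm(targets=[[[0, 0, 0.05, 0, 0, 0, -1], [0, 0, 0, 0, 0, 0, -1]]])

```text
time_s: 26.25
ee_pos: [0.4445, -0.036, 0.0328]
eef_rot: [[0.004, 0.987, 0.16], [1.0, -0.003, -0.004], [-0.004, 0.16, -0.987]]
ft_force: [-6.0, 1.3, 14.4]
opening: -0.0001
```

Request:
move_arm(targets=[[[0, 0, -0.15, 0, 0, 0, -1], [0, 0, -0.2, 0, 0, 0, -1], [0, 0, -0.4, 0, 0, 0, -1], [0, 0, -1.5, 0, 0, 0, -1], [0, 0, -3, 0, 0, 0, -1], [0, 0, -4, 0, 0, 0, -1], [0, 0, -4, 0, 0, 0, -1], [0, 3, -4, 0, 0, 0, -1], [4, 0, 0, 0, 0, 0, -1], [4, 0, 0, 0, 0, 0, -1], [4, 0, 0, 0, 0, 0, -1], [4, 0, 0, 0, 0, 0, -1]]])

```text
time_s: 27.45
ee_pos: [0.4467, 0.1261, 0.207]
eef_rot: [[0.004, 0.987, 0.16], [1.0, -0.004, -0.004], [-0.003, 0.16, -0.987]]
ft_force: [1.4, 0.2, -0.0]
opening: -0.0
```

Request:
move_arm(targets=[[[4, 0, 0, 0, 0, 0, -1], [4, 0, 0, 0, 0, 0, -1], [3, 0, 0, 0, 0, 0, -1], [0, 0, 0, 0, 0, 0, -1]]])

```text
time_s: 27.85
ee_pos: [0.4464, 0.2391, 0.2065]
eef_rot: [[-0.002, 0.987, 0.16], [1.0, 0.002, -0.001], [-0.002, 0.16, -0.987]]
ft_force: [-0.0, 0.4, 0.2]
opening: 0.0003
```

```bash
python3 -c "
from h import *
st()
cv2.imwrite('pics/s19.png',arm.camera('scene')[170:350,220:440,::-1].repeat(3,0).repeat(3,1))
t=arm.camera('top')[80:280,280:440,::-1].repeat(3,0).repeat(3,1)
cv2.imwrite('pics/t19.png',t);u=cv2.imread('pics/t5.png')
"
```

```text
t 27.85 pos [0.4464 0.2391 0.2065] z [ 0.16  -0.001 -0.987] x [-0.002  1.    -0.002] q [-0.08 -0.02 -0.56  1.93  0.1   1.1   0.9 ] F [-0.01  0.4   0.17] op 0.0003
```

View pics/s19.png

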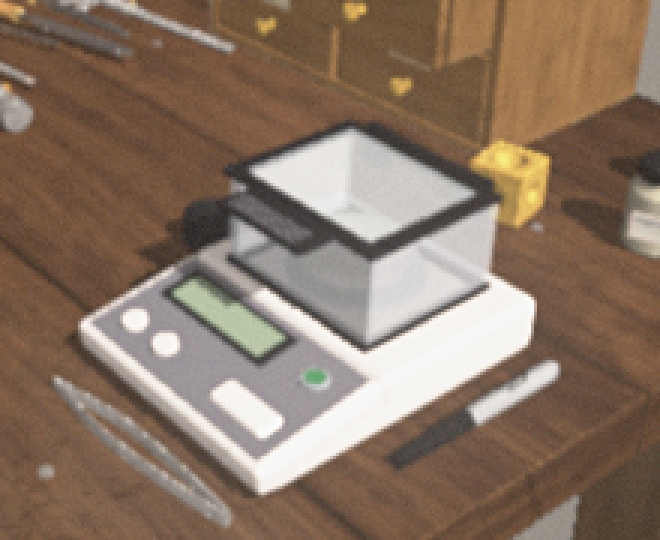

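View pics/t19.png

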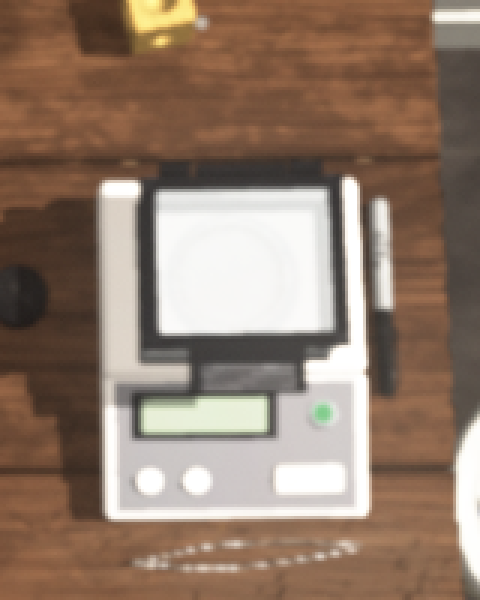

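The cover is shut, the tare key is back up, and the dish, tin, tweezers and marker look unmoved. I'm handing in.

```bash
python3 -c "
from h import *
arm.close_job();st()"
```

```text
the job is handed in; nothing more can be done
the job is handed in; nothing more can be done
```

The job is done and handed in at about 28 s. I tipped the cover forward with a fingertip to about 1.33 rad (by the commanded push) and let it go. I caught it on the back of the closed fingers at about 0.87 rad and lowered it slowly until it was shut. Only then did I press the tare key and let it come back up.

What the last checks showed:
- **Catch:** two pictures 0.35 s apart showed the cover resting still on the finger.
- **Shut:** lowering the finger another 5 mm at the end left the cover unchanged, and the tab edge's pixel row fits an angle of 0. The final approach ran at about 0.05 rad/s by the commanded finger speed, not measured on the cover. At that speed it should have landed without a bump.
- **Tare key:** the force along z rose from 2.6 to 3.6 N with the spring, then jumped to 8.4 and 14.4 N at the stop, about 3 mm down. The final pictures show the key back up.
- **Everything else:** the final pictures show the small keys up and the tin, tweezers and marker where they were. The dish, seen through the shut cover, looks unmoved. The arm stood well clear.

Three things were less certain:
- **Angles:** they are read by eye from the pictures, good to about 0.05 rad. Early readings of the starting angle differed (1.70 and 1.74 rad).
- **First plan changed:** the arm could not tilt 45° when approaching from the front, so I caught the cover with the tool reaching in from the front-left instead.
- **Weight on the finger:** it was too small to see in the force readings, so the catch and the easing down were checked by pictures only.

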